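# Build the drying tower and press the fresh plaque

### The arm

A 6-joint arm with a two-finger parallel gripper is mounted at the origin on the work surface. World frame = base frame: x ahead of the robot, y to its left, z up, the work surface at z = 0. Lengths are in mm, angles in rad, forces in N, time in s.
With the tool pointing down it reaches from about 350 to 975 mm from the base axis. Payload 7.1 kg.
Tool frame: the origin (TCP) lies between the finger pads; the fingertips stand 19 mm ahead of it and the grasp point (between the pads) is the TCP (ctrl.tcp_to_tips is the distance from the TCP to the fingertips, in mm); z points along the fingers, y is the line along which they close (so a half turn about z gives the same grasp; the last joint's range is limited). The gripper opens to 88 mm and grips with 3 to 60 N. Pads are 20 mm wide; open, the fingers measure 115 mm over their backs; the gripper's body (75 mm by 178 mm) begins 61 mm behind the grasp point.
Start: joints at [-1.243, 0.423, 1.63, -0, 1.089, -0.019], TCP at [212.448, -587.768, 241.675] pointing down, gripper open.
Joint ranges: [-3, 3], [-0.9, 2.11], [0.09, 2.58], [-1.31, 4.45], [0.11, 2.69], [-2.54, 2.54]. Speed limits (rad/s): [2.39, 2.39, 3.01, 3.14, 3.14, 3.14].

### API

Orientations are given as a rotation vector (axis times angle).
In Python, from workcell import status, optics, ctrl gives the robot as it stands. The module is installed in compiled form; this text tells all that it offers.
- The arm moves only by the shell command python3 -m inch 'ROWS'. ROWS is JSON, a list that holds one entry, the list of rows, each a list of 7 numbers: the shift along the tool's x, y, z in mm, then the turn, a rotation vector about the tool's x, y, z in rad, then the opening in per cent of the stroke, from 0 (shut) to 100 (fully open). A call has 1 to 20 rows; each row is the pose to reach, as a shift and turn from the pose commanded when the call began, along the tool's axes at that moment; what a row does not reach only later rows make up. A row lasts 1/10 s, in which the tool goes at most 50 mm and 8.59 degrees, less where a joint would pass 70% of its speed; a pose out of reach is approached as far as the arm can. A call with a gripper value outside its range is refused whole. The fingers move at their own pace and stop on an object; the grip force is fixed at half the most. Time passes only in rows, so rows that repeat a pose let the fingers close. It gives the time, the measured TCP pose, the force, the opening and the grip force at its end, in the units of the state.
- status.get_obs(): the state, without advancing time (a new reading comes with each control period).
- optics.get_image(name): name is "side" or "top"; returns a dict with "frame" (420x560x3 uint8, red, green, blue), "fx", "fy", "cx", "cy" (pixels), "rvec" (rotation vector, rad) and "tvec" (3), from world to camera coordinates, as OpenCV has them. Camera axes: x right, y down, z forward; pixel columns grow to the right and rows downward; lengths in mm; the calibration is good to about 2 mm. A picture is of the moment at which its call begins. There is no depth.
- ctrl.close_job(): hands the job in; it is judged then, once.
The state is a dict: "t": time; "qpos": joint angles; "qvel": joint speeds; "joint_torque": joint torques, N m; "ee_pos": TCP position; "orientation": TCP orientation; "ft_force": force on the tool from outside, world axes, zero at the start; "moment": the same for the moment, N m; "width": finger opening in mm; "grasp_force": force on a finger pad.
Only numpy, scipy, OpenCV 4.12 (cv2) and the standard library are available. Lean on these libraries where they do the work, as an engineer would, in place of code of your own. Each camera call takes 0.05 s, during which the arm holds its last target. There are 200 camera calls.

### The job

Press the fresh plaque and build the drying tower: stand the tray with the tall plaque on the bed of the hand press, pull the sprung fork by its handle fully down to its stop so that the pad presses the plaque for about a second, then ease the fork slowly all the way back up without letting it fly, the tray still on the bed. Stack all the plain trays on the tray fixed to the drying stand and, on top of them all, the pressed plaque's tray, each shifted lengthwise by half the breadth of an end lip (20 mm) from the one below, out and back by turns and always out towards the same end, so that every second tray is straight above the fixed one. Leave the jar, the cup and the brush where they are.

Things in the scene. Friction and masses are not known exactly. Their poses are not given: they have to be found in the camera images.
- mid_A (a point): Plain tray A (may be absent: None): its centre, 13 mm above its underside. A plain wooden drying tray, 140 long (own x axis) x 56 wide (y) x 26 mm high (z up), about 0.3 kg, the same both ways round: a 60 mm long pocket in the middle with a thin tile lying well below the rim, and a solid flat lip 40 mm broad at each end. Long sides are plain flat faces, to be gripped across the 56 mm width.
- mid_B (a point): Plain tray B (may be absent: None): its centre, 13 mm above its underside. A plain wooden drying tray, 140 long (own x axis) x 56 wide (y) x 26 mm high (z up), about 0.3 kg, the same both ways round: a 60 mm long pocket in the middle with a thin tile lying well below the rim, and a solid flat lip 40 mm broad at each end. Long sides are plain flat faces, to be gripped across the 56 mm width.
- mid_C (a point): Plain tray C (may be absent: None): its centre, 13 mm above its underside. A plain wooden drying tray, 140 long (own x axis) x 56 wide (y) x 26 mm high (z up), about 0.3 kg, the same both ways round: a 60 mm long pocket in the middle with a thin tile lying well below the rim, and a solid flat lip 40 mm broad at each end. Long sides are plain flat faces, to be gripped across the 56 mm width.
- mid_D (a point): Plain tray D (may be absent: None): its centre, 13 mm above its underside. A plain wooden drying tray, 140 long (own x axis) x 56 wide (y) x 26 mm high (z up), about 0.3 kg, the same both ways round: a 60 mm long pocket in the middle with a thin tile lying well below the rim, and a solid flat lip 40 mm broad at each end. Long sides are plain flat faces, to be gripped across the 56 mm width.
- mid_fresh (a point): The fresh tray, always present: centre of its wooden part, 13 mm above its underside. The same wooden tray (140 x 56 x 26 mm, about 0.35 kg) but with a white oval plaster plaque 56 x 40 mm fixed in the pocket and standing 12 mm above the rim (38 mm above the tray's underside), so nothing can be stacked on it. It may get knocked aside.
- stand_tray (a point): Drying stand, fixed to the table: centre of its fixed bottom tray, which has the same shape (140 along x, 56 along y, 26 mm high) and is screwed to a board 200 x 64 x 10 mm; the point is 13 mm below the fixed tray's top, 23 mm above the table. x runs lengthwise. A tray stacked k-th on it has its centre 26*k mm above this point.
- press_bed (a point): Hand press, fixed to the table at an angle: centre of the top face of its bed, 30 mm above the table. x points away from the robot towards the hinge, y along the bed, z up. The bed is 90 (x) x 190 mm (y), with a stop 10 mm high at each end (82 mm from the centre along y): the tray lies between them, its long side along y, centred on the bed.
- press_hinge (a point): Middle of the fork's hinge line, which runs along the press's y axis: 140 mm behind the bed's centre (press x) and 55 mm above the bed. Two posts 92 mm tall stand at y = +-74 mm.
- press_handle (a point): Middle of the fork's handle, a round black bar 16 mm thick running along the press's y axis, 98 mm clear between the two arms (12 mm rods at y = +-55 mm), 225 mm from the hinge line. It moves with the fork: upright above the hinge at joint 0, and down in front of the bed, towards the robot, at the full stroke.
- press (a joint): Angle of the sprung fork (rad): 0 upright against its rest, 1.5 pulled fully down towards the robot to its stop. The handle lies at hinge + 225 mm * (-sin a along press x, cos a up). A spring always drives it back to 0 (1 to 9 N at the handle) and it flies up if let go. With the tray on the bed the pad meets the plaque at about 1.45.
- press_pad: Black sprung pad of the press, 50 x 40 x 16 mm, carried between the fork's arms 140 mm from the hinge, on the side that faces the bed; it gives up to 14 mm.
- fresh: The same fresh tray with its plaque, as a whole; its origin is the middle of its underside.
- jar: Glass jar with a steel lid, 60 mm across and 85 mm tall, standing among the trays: a bystander to be left alone; origin under its centre.
- cup: Clear cup, 72 mm across, 90 mm tall: a bystander to be left alone; origin under its centre.
- brush: Brush lying beyond the trays: a bystander to be left alone; origin under its centre.
Things that resemble listed ones, but are neither listed nor needed, are in the scene too. Leave any blue or red look-alike of the part that bears mid_D alone. What is shaped like the part that bears mid_A but blue is not meant.

How it is judged (in metres and radians):
On the way, in this order (a step that is already met when the one before it is completed fails the run):
1. the fresh tray stands on the press bed, centred between its stops, the fork upright (x of mid_fresh in the frame of press_bed between -0.018 and 0.018 m and y of mid_fresh in the frame of press_bed between -0.02 and 0.02 m and z of mid_fresh in the frame of press_bed between 0.005 and 0.021 m and angle between the x axis of mid_fresh and the y axis of press_bed, either way round below 0.25 rad and value of joint press below 0.15 rad), for 0.2 s.
2. the fork is pulled fully down and the pad presses the plaque (x of mid_fresh in the frame of press_bed between -0.018 and 0.018 m and y of mid_fresh in the frame of press_bed between -0.02 and 0.02 m and z of mid_fresh in the frame of press_bed between 0.005 and 0.021 m and angle between the x axis of mid_fresh and the y axis of press_bed, either way round below 0.25 rad and value of joint press above 1.42 rad and contact force between press_pad and fresh above 2 N), for 0.5 s.
3. the fork is back upright, the tray still on the bed (x of mid_fresh in the frame of press_bed between -0.018 and 0.018 m and y of mid_fresh in the frame of press_bed between -0.02 and 0.02 m and z of mid_fresh in the frame of press_bed between 0.005 and 0.021 m and angle between the x axis of mid_fresh and the y axis of press_bed, either way round below 0.25 rad and value of joint press below 0.1 rad), for 0.2 s.
At the end, for the whole second after the job is handed in: All trays level in one tower on the fixed tray, within 12 mm sideways and 0.15 rad of it; the 1st, 3rd, 5th shifted 20 mm lengthwise to one same end, the 2nd, 4th straight above it (all +-9 mm); the fresh tray topmost and at rest; the fork upright (below 0.1 rad) (((((z of mid_A in the frame of stand_tray between 0.018 and 0.034 m and x of mid_A in the frame of stand_tray between 0.011 and 0.029 m) or (z of mid_A in the frame of stand_tray between 0.044 and 0.06 m and x of mid_A in the frame of stand_tray between -0.009 and 0.009 m) or (z of mid_A in the frame of stand_tray between 0.07 and 0.086 m and x of mid_A in the frame of stand_tray between 0.011 and 0.029 m) or (z of mid_A in the frame of stand_tray between 0.096 and 0.112 m and x of mid_A in the frame of stand_tray between -0.009 and 0.009 m) or (z of mid_A in the frame of stand_tray between 0.122 and 0.138 m and x of mid_A in the frame of stand_tray between 0.011 and 0.029 m)) and ((z of mid_B in the frame of stand_tray between 0.018 and 0.034 m and x of mid_B in the frame of stand_tray between 0.011 and 0.029 m) or (z of mid_B in the frame of stand_tray between 0.044 and 0.06 m and x of mid_B in the frame of stand_tray between -0.009 and 0.009 m) or (z of mid_B in the frame of stand_tray between 0.07 and 0.086 m and x of mid_B in the frame of stand_tray between 0.011 and 0.029 m) or (z of mid_B in the frame of stand_tray between 0.096 and 0.112 m and x of mid_B in the frame of stand_tray between -0.009 and 0.009 m) or (z of mid_B in the frame of stand_tray between 0.122 and 0.138 m and x of mid_B in the frame of stand_tray between 0.011 and 0.029 m)) and ((z of mid_C in the frame of stand_tray between 0.018 and 0.034 m and x of mid_C in the frame of stand_tray between 0.011 and 0.029 m) or (z of mid_C in the frame of stand_tray between 0.044 and 0.06 m and x of mid_C in the frame of stand_tray between -0.009 and 0.009 m) or (z of mid_C in the frame of stand_tray between 0.07 and 0.086 m and x of mid_C in the frame of stand_tray between 0.011 and 0.029 m) or (z of mid_C in the frame of stand_tray between 0.096 and 0.112 m and x of mid_C in the frame of stand_tray between -0.009 and 0.009 m) or (z of mid_C in the frame of stand_tray between 0.122 and 0.138 m and x of mid_C in the frame of stand_tray between 0.011 and 0.029 m)) and ((z of mid_D in the frame of stand_tray between 0.018 and 0.034 m and x of mid_D in the frame of stand_tray between 0.011 and 0.029 m) or (z of mid_D in the frame of stand_tray between 0.044 and 0.06 m and x of mid_D in the frame of stand_tray between -0.009 and 0.009 m) or (z of mid_D in the frame of stand_tray between 0.07 and 0.086 m and x of mid_D in the frame of stand_tray between 0.011 and 0.029 m) or (z of mid_D in the frame of stand_tray between 0.096 and 0.112 m and x of mid_D in the frame of stand_tray between -0.009 and 0.009 m) or (z of mid_D in the frame of stand_tray between 0.122 and 0.138 m and x of mid_D in the frame of stand_tray between 0.011 and 0.029 m)) and ((z of mid_fresh in the frame of stand_tray between 0.018 and 0.034 m and x of mid_fresh in the frame of stand_tray between 0.011 and 0.029 m) or (z of mid_fresh in the frame of stand_tray between 0.044 and 0.06 m and x of mid_fresh in the frame of stand_tray between -0.009 and 0.009 m) or (z of mid_fresh in the frame of stand_tray between 0.07 and 0.086 m and x of mid_fresh in the frame of stand_tray between 0.011 and 0.029 m) or (z of mid_fresh in the frame of stand_tray between 0.096 and 0.112 m and x of mid_fresh in the frame of stand_tray between -0.009 and 0.009 m) or (z of mid_fresh in the frame of stand_tray between 0.122 and 0.138 m and x of mid_fresh in the frame of stand_tray between 0.011 and 0.029 m))) or (((z of mid_A in the frame of stand_tray between 0.018 and 0.034 m and x of mid_A in the frame of stand_tray between -0.029 and -0.011 m) or (z of mid_A in the frame of stand_tray between 0.044 and 0.06 m and x of mid_A in the frame of stand_tray between -0.009 and 0.009 m) or (z of mid_A in the frame of stand_tray between 0.07 and 0.086 m and x of mid_A in the frame of stand_tray between -0.029 and -0.011 m) or (z of mid_A in the frame of stand_tray between 0.096 and 0.112 m and x of mid_A in the frame of stand_tray between -0.009 and 0.009 m) or (z of mid_A in the frame of stand_tray between 0.122 and 0.138 m and x of mid_A in the frame of stand_tray between -0.029 and -0.011 m)) and ((z of mid_B in the frame of stand_tray between 0.018 and 0.034 m and x of mid_B in the frame of stand_tray between -0.029 and -0.011 m) or (z of mid_B in the frame of stand_tray between 0.044 and 0.06 m and x of mid_B in the frame of stand_tray between -0.009 and 0.009 m) or (z of mid_B in the frame of stand_tray between 0.07 and 0.086 m and x of mid_B in the frame of stand_tray between -0.029 and -0.011 m) or (z of mid_B in the frame of stand_tray between 0.096 and 0.112 m and x of mid_B in the frame of stand_tray between -0.009 and 0.009 m) or (z of mid_B in the frame of stand_tray between 0.122 and 0.138 m and x of mid_B in the frame of stand_tray between -0.029 and -0.011 m)) and ((z of mid_C in the frame of stand_tray between 0.018 and 0.034 m and x of mid_C in the frame of stand_tray between -0.029 and -0.011 m) or (z of mid_C in the frame of stand_tray between 0.044 and 0.06 m and x of mid_C in the frame of stand_tray between -0.009 and 0.009 m) or (z of mid_C in the frame of stand_tray between 0.07 and 0.086 m and x of mid_C in the frame of stand_tray between -0.029 and -0.011 m) or (z of mid_C in the frame of stand_tray between 0.096 and 0.112 m and x of mid_C in the frame of stand_tray between -0.009 and 0.009 m) or (z of mid_C in the frame of stand_tray between 0.122 and 0.138 m and x of mid_C in the frame of stand_tray between -0.029 and -0.011 m)) and ((z of mid_D in the frame of stand_tray between 0.018 and 0.034 m and x of mid_D in the frame of stand_tray between -0.029 and -0.011 m) or (z of mid_D in the frame of stand_tray between 0.044 and 0.06 m and x of mid_D in the frame of stand_tray between -0.009 and 0.009 m) or (z of mid_D in the frame of stand_tray between 0.07 and 0.086 m and x of mid_D in the frame of stand_tray between -0.029 and -0.011 m) or (z of mid_D in the frame of stand_tray between 0.096 and 0.112 m and x of mid_D in the frame of stand_tray between -0.009 and 0.009 m) or (z of mid_D in the frame of stand_tray between 0.122 and 0.138 m and x of mid_D in the frame of stand_tray between -0.029 and -0.011 m)) and ((z of mid_fresh in the frame of stand_tray between 0.018 and 0.034 m and x of mid_fresh in the frame of stand_tray between -0.029 and -0.011 m) or (z of mid_fresh in the frame of stand_tray between 0.044 and 0.06 m and x of mid_fresh in the frame of stand_tray between -0.009 and 0.009 m) or (z of mid_fresh in the frame of stand_tray between 0.07 and 0.086 m and x of mid_fresh in the frame of stand_tray between -0.029 and -0.011 m) or (z of mid_fresh in the frame of stand_tray between 0.096 and 0.112 m and x of mid_fresh in the frame of stand_tray between -0.009 and 0.009 m) or (z of mid_fresh in the frame of stand_tray between 0.122 and 0.138 m and x of mid_fresh in the frame of stand_tray between -0.029 and -0.011 m)))) and y of mid_A in the frame of stand_tray between -0.012 and 0.012 m and angle between the x axis of each of mid_A, mid_B, mid_C, mid_D, mid_fresh and the x axis of stand_tray, either way round below 0.15 rad and angle between each of mid_A, mid_B, mid_C, mid_D, mid_fresh's own z axis and vertical below 0.08 rad and y of mid_B in the frame of stand_tray between -0.012 and 0.012 m and y of mid_C in the frame of stand_tray between -0.012 and 0.012 m and y of mid_D in the frame of stand_tray between -0.012 and 0.012 m and y of mid_fresh in the frame of stand_tray between -0.012 and 0.012 m and z of mid_fresh in the frame of mid_A above 0.015 m and z of mid_fresh in the frame of mid_B above 0.015 m and z of mid_fresh in the frame of mid_C above 0.015 m and z of mid_fresh in the frame of mid_D above 0.015 m and linear speed of fresh below 0.02 m/s and value of joint press below 0.1 rad); the robot touches nothing.
It fails at once if the fork flies back (faster than 1.3 rad/s) (velocity of joint press below -1.3 rad/s).
It fails at once if a bystander is pushed more than 40 mm (distance of any of jar, cup, brush from where it was at the start of the episode above 0.04 m).
Of tray_A, tray_B, tray_C, tray_D only 2 to 4 are there at a start; the rules pass over those that are not, and their reading is None.
At some moment in a run one of fresh may be knocked a few centimetres aside while the robot is not near it.
It also fails if it takes over 210 s, if anything falls off the work surface, if the arm or the gripper's body presses on something with over 40 N, if the wrist force passes 120 N, or if a joint passes its speed limit or range.

## Working session

There is one attempt and no reset: what is moved stays moved. The work goes in short steps, Python scripts to look and compute and a shell command to move; the robot and the scene stay as the last step left them, time stands still between calls to the robot, and variables do not carry over. Pictures are saved under pics/ and viewed, at most 14 in all, crops included, and the job is handed in when it is done.

```bash
mkdir -p pics
cat > h.py <<'E'
import numpy as np, cv2
from workcell import status, optics, ctrl
from scipy.spatial.transform import Rotation as R
def snap(name,fn=None):
    d=optics.get_image(name)
    if fn: cv2.imwrite('pics/'+fn,cv2.cvtColor(d['frame'],cv2.COLOR_RGB2BGR))
    return d
def cast(d,uv,z):
    Rm=R.from_rotvec(np.ravel(d['rvec'])).as_matrix();t=np.ravel(d['tvec'])
    uv=np.atleast_2d(uv).astype(float)
    r=np.c_[(uv[:,0]-d['cx'])/d['fx'],(uv[:,1]-d['cy'])/d['fy'],np.ones(len(uv))]@Rm
    c=-Rm.T@t
    return c+r*((z-c[2])/r[:,2])[:,None]
def proj(d,p):
    Rm=R.from_rotvec(np.ravel(d['rvec'])).as_matrix()
    q=np.atleast_2d(p)@Rm.T+np.ravel(d['tvec'])
    return np.c_[d['fx']*q[:,0]/q[:,2]+d['cx'],d['fy']*q[:,1]/q[:,2]+d['cy']]
E
python3 - <<'E'
from h import *
for n in('top','side'):
    d=snap(n,n+'0.png'); Rm=R.from_rotvec(np.ravel(d['rvec'])).as_matrix(); print(n,d['fx'],d['cx'],d['cy'],-Rm.T@np.ravel(d['tvec']),Rm.round(3).tolist())
o=status.get_obs();print({k:np.round(v,3) for k,v in o.items()}, R.from_rotvec(o['orientation']).as_matrix().round(3))
E
```

```text
top 517.9643964534541 274.87858696193274 204.5736386952955 [ 171.53735383  -39.9151843  1709.11946941] [[0.001, -1.0, 0.001], [-0.979, -0.001, -0.202], [0.202, -0.001, -0.979]]
side 385.16852437066154 276.1062310627203 213.51533900253366 [ 242.81899907  734.11538535 1037.03798966] [[-0.955, -0.295, 0.011], [-0.223, 0.694, -0.684], [0.194, -0.656, -0.729]]
{'t': np.float64(0.1), 'qpos': array([-1.243,  0.424,  1.631, -0.   ,  1.089, -0.019]), 'qvel': array([ 0.002, -0.002, -0.002, -0.001, -0.002, -0.   ]), 'joint_torque': array([ 1.0000e-03, -5.4561e+01, -2.7433e+01,  6.4000e-02,  1.9000e-02,
       -0.0000e+00]), 'ee_pos': array([ 212.274, -587.326,  240.963]), 'orientation': array([-3.093, -0.542,  0.   ]), 'ft_force': array([-1.278, -0.662, -0.479]), 'moment': array([-0.01 ,  0.007, -0.009]), 'grasp_force': np.float64(0.0), 'width': np.float64(87.619)} [[ 0.94   0.34  -0.   ]
 [ 0.34  -0.94   0.001]
 [ 0.    -0.001 -1.   ]]
```

View pics/top0.png

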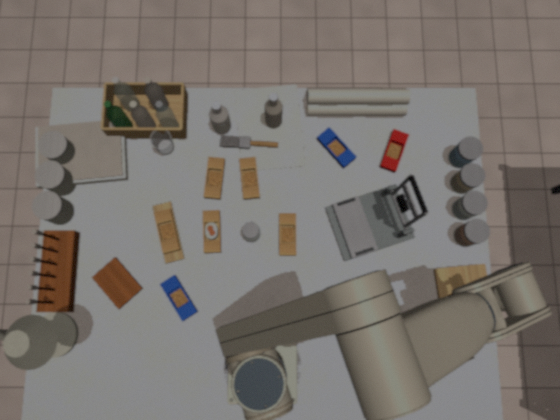

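View pics/side0.png

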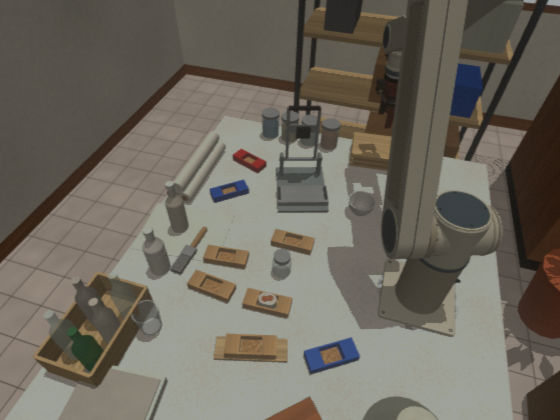

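The top view shows plain trays at (215,178), (249,178) and (288,234), the fresh tray at (212,231), the stand at (168,232), and the press at (370,220). The blue look-alikes are at (336,147) and (179,298), a red one is at (395,150), the jar is at (250,232) and the cup is near (163,143). The arm could be hiding a fourth tray, so I'll check that after moving. Next I measure the trays.

```bash
cat >> h.py <<'E'
def trays(d,z=26,show=True):
    """wooden blobs: minAreaRect in table plane z"""
    hsv=cv2.cvtColor(d['frame'],cv2.COLOR_RGB2HSV)
    m=cv2.inRange(hsv,(8,80,90),(25,255,255))
    m=cv2.morphologyEx(m,cv2.MORPH_CLOSE,np.ones((5,5)))
    out=[]
    for c in cv2.findContours(m,cv2.RETR_EXTERNAL,cv2.CHAIN_APPROX_NONE)[0]:
        if cv2.contourArea(c)<200: continue
        u=c[:,0].mean(0)
        w=cast(d,c[:,0],z)[:,:2].astype(np.float32)
        (cx,cy),(a,b),_=r=cv2.minAreaRect(w)
        bx=cv2.boxPoints(r);e=bx[1]-bx[0];f=bx[2]-bx[1];l=e if np.hypot(*e)>np.hypot(*f) else f
        an=np.degrees(np.arctan2(l[1],l[0]));an=(an+90)%180-90
        out.append((u,cx,cy,max(a,b),min(a,b),an))
        if show: print('px',u.round(),'c',round(cx,1),round(cy,1),'size',round(max(a,b)),round(min(a,b)),'ang',round(an,1))
    return out
E
python3 - <<'E'
from h import *
d=snap('top');trays(d)
print('jar',cast(d,[250,228],85))
f=d['frame'];a=f[140:280,140:440]
s=snap('side')['frame'][70:220,250:400]
a=cv2.resize(a,(800,373),interpolation=3);s=cv2.resize(s,(450,450))
cv2.imwrite('pics/a.png',a[...,::-1])
print('stand');trays(d,36)
E
```

```text
px [458. 277.] c 272.9 -643.8 size 161 88 ang -82.5
px [117. 282.] c 262.6 467.1 size 136 96 ang 42.6
px [ 55. 270.] c 301.2 668.4 size 258 99 ang -0.5
px [287. 234.] c 420.9 -81.3 size 132 53 ang -0.1
px [211. 232.] c 429.9 167.1 size 137 53 ang 2.9
px [168. 232.] c 427.6 311.2 size 193 60 ang 15.1
px [249. 178.] c 610.8 45.9 size 140 52 ang 6.4
px [214. 178.] c 611.7 162.8 size 140 54 ang -5.3
px [144. 110.] c 865.0 414.8 size 280 172 ang -89.9
jar [[430.7314553   37.44359098  85.        ]]
stand
px [458. 277.] c 272.3 -640.2 size 160 87 ang -82.5
px [117. 282.] c 262.0 464.1 size 135 96 ang 42.6
px [ 55. 270.] c 300.4 664.2 size 256 98 ang -0.5
px [287. 234.] c 419.4 -81.1 size 132 52 ang -0.1
px [211. 232.] c 428.3 165.8 size 136 53 ang 2.9
px [168. 232.] c 426.1 309.1 size 192 59 ang 15.1
px [249. 178.] c 608.2 45.4 size 139 52 ang 6.4
px [214. 178.] c 609.0 161.6 size 139 53 ang -5.3
px [144. 110.] c 860.9 412.1 size 278 171 ang -89.9
```

View pics/a.png

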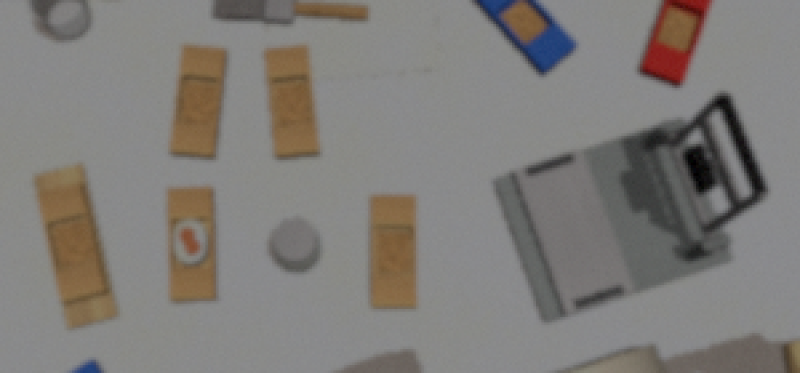

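The crop confirms the fresh tray, with the white oval plaque, at pixel (211,231). It also shows three plain wooden trays, the press bed with dark stops at about (346,202) and (364,251), and the handle bar from about (412,176) to (427,211).

Run:
```python
from h import *
d=snap('top');s=snap('side')
g=cv2.cvtColor(d['frame'],cv2.COLOR_RGB2GRAY)
m=((g<75)*255).astype(np.uint8); m[:,:325]=0;m[:,440:]=0;m[:170]=0;m[265:]=0
for t in (60,75,85):
  mm=((g<t)&(m>=0)).astype(np.uint8)*255; mm[:,:325]=0;mm[:,440:]=0;mm[:170]=0;mm[265:]=0
  n,l,st,c=cv2.connectedComponentsWithStats(mm)
  print(t,[(st[i].tolist(),c[i].round(1).tolist()) for i in range(1,n) if st[i,4]>12])
P=cast(d,[[346.2,201.9],[364.2,251.4]],40);print(P,np.hypot(*(P[0]-P[1])[:2]))
c=P.mean(0);y=(P[0]-P[1])[:2];y/=np.hypot(*y);x=np.array([y[1],-y[0]])
print('bed',c,'yaw press x',np.degrees(np.arctan2(x[1],x[0])))
h=np.r_[c[:2]+140*x,310]; Y=np.r_[y,0]
pts=np.array([h+55*Y,h-55*Y,h]);print('handle pred',proj(d,pts).round(1).tolist(),proj(s,pts).round(1).tolist())
q=np.array([np.r_[c[:2]+a*x+b*y,z] for a,b,z in [(0,82,40),(0,-82,40),(-45,95,30),(-45,-95,30)]]);print(proj(s,q).round().tolist(),proj(d,q).round().tolist())
cs=s['frame'][90:230,250:350];cv2.imwrite('pics/b.png',cv2.resize(np.hstack([cs,d['frame'][150:290,330:430]]),None,fx=4,fy=4,interpolation=2)[...,::-1])
```

```text
60 [([379, 176, 48, 51, 570], [406.2, 198.7]), ([396, 231, 9, 7, 40], [399.9, 234.2])]
75 [([373, 176, 54, 62, 1233], [397.7, 205.3]), ([338, 199, 16, 6, 36], [345.5, 201.5]), ([356, 248, 17, 7, 38], [363.7, 251.1])]
85 [([372, 175, 55, 64, 1514], [397.6, 206.0]), ([338, 198, 17, 8, 50], [345.8, 201.4]), ([338, 224, 13, 34, 52], [343.8, 238.9]), ([356, 248, 17, 8, 52], [363.8, 251.2])]
[[ 525.12440317 -276.41976415   40.        ]
 [ 361.70469757 -330.12272582   40.        ]] 172.0174650229725
bed [ 443.41455037 -303.27124499   40.        ] yaw press x -71.80844952418781
handle pred [[410.4, 176.9], [424.8, 213.7], [417.5, 195.2]] [[290.1, 107.8], [321.5, 107.8], [305.8, 107.8]]
[[282.0, 192.0], [325.0, 191.0], [279.0, 202.0], [330.0, 202.0]] [[347.0, 203.0], [364.0, 250.0], [332.0, 204.0], [352.0, 259.0]]
```

View pics/b.png

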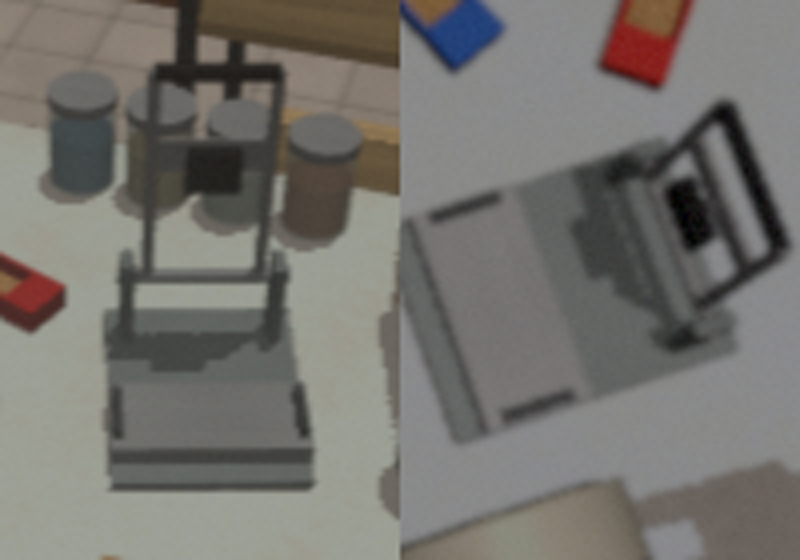

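The predicted handle pixels match both views to within about 1.5 px. That puts the press bed at (443,-303) with press y at 18.2°. I'll fetch the fresh tray first.

```bash
cat >> h.py <<'E'
def row(x,y,z,yaw,o=None):
    """world target (tool down, yaw deg of tool x) -> tool-frame row from present pose"""
    o=o or status.get_obs(); R0=R.from_rotvec(o['orientation']); 
    c,s=np.cos(np.radians(yaw)),np.sin(np.radians(yaw))
    Rt=R.from_matrix([[c,s,0],[s,-c,0],[0,0,-1]])
    t=R0.inv().apply(np.array([x,y,z])-o['ee_pos']); w=(R0.inv()*Rt).as_rotvec()
    print((x,y,z,yaw),'->',t.round(1).tolist(),w.round(3).tolist())
E
python3 -c "
from h import *
row(430,167,140,2.9)"
```

```text
(430, 167, 140, 2.9) -> [461.2, -635.7, 101.7] [-0.0, 0.0, 0.296]
```

```bash
python3 -m inch '[[[461,-636,0,0,0,0.296,100],[461,-636,0,0,0,0.296,100],[461,-636,0,0,0,0.296,100],[461,-636,0,0,0,0.296,100],[461,-636,0,0,0,0.296,100],[461,-636,0,0,0,0.296,100],[461,-636,0,0,0,0.296,100],[461,-636,0,0,0,0.296,100],[461,-636,0,0,0,0.296,100],[461,-636,0,0,0,0.296,100],[461,-636,0,0,0,0.296,100],[461,-636,0,0,0,0.296,100],[461,-636,0,0,0,0.296,100],[461,-636,0,0,0,0.296,100],[461,-636,0,0,0,0.296,100],[461,-636,0,0,0,0.296,100],[461,-636,40,0,0,0.296,100],[461,-636,80,0,0,0.296,100],[461,-636,100,0,0,0.296,100],[461,-636,100,0,0,0.296,100]]]'
python3 - <<'E'
from h import *
o=status.get_obs();print(o['ee_pos'].round(1),o['qpos'].round(2))
row(430,167,24,2.9)
d=snap('top','c.png');trays(d);snap('side','d.png')
E
```

```text
t: 2.3
ee_pos: [427.9, 166.5, 139.3]
orientation: [3.139, 0.08, -0.008]
ft_force: [0.1, -0.2, 0.2]
width: 88.0
grasp_force: 0.0
[427.9 166.5 139.3] [ 0.35  0.35  2.06 -0.    0.74  1.86]
(430, 167, 24, 2.9) -> [2.8, -0.6, 115.3] [0.002, 0.005, 0.0]
px [465. 304.] c 199.4 -649.9 size 234 165 ang 5.8
px [117. 281.] c 263.0 467.3 size 135 96 ang 42.4
px [ 55. 270.] c 301.2 668.4 size 258 99 ang -0.5
px [287. 234.] c 420.9 -81.5 size 132 53 ang -0.1
px [163. 231.] c 425.8 323.5 size 190 37 ang 13.5
px [249. 178.] c 611.3 45.8 size 140 52 ang 6.4
px [215. 176.] c 612.0 162.9 size 139 53 ang -4.9
px [144. 110.] c 865.0 414.4 size 279 172 ang -89.9
```

View pics/d.png

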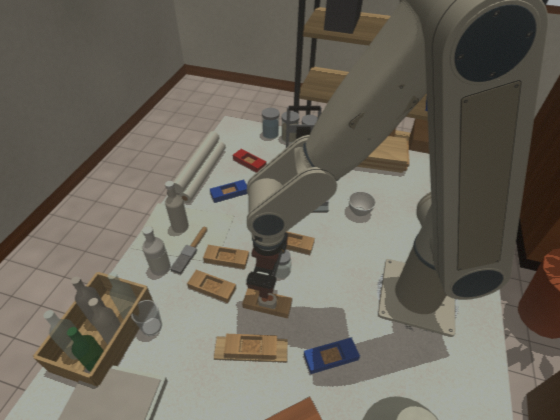

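The side view shows the gripper above the fresh tray at (267,301), with the area behind the arm empty apart from a bowl. So there are three plain trays.

```bash
python3 -m inch '[[[2,0,40,0,0,0,100],[2,0,80,0,0,0,100],[2,0,105,0,0,0,100],[2,0,115,0,0,0,100],[2,0,115,0,0,0,100],[2,0,115,0,0,0,56],[2,0,115,0,0,0,50],[2,0,115,0,0,0,50],[2,0,115,0,0,0,50],[2,0,115,0,0,0,50],[2,0,115,0,0,0,50],[2,0,95,0,0,0,50],[2,0,60,0,0,0,50],[2,0,20,0,0,0,50],[2,0,-20,0,0,0,50],[2,0,-20,0,0,0,50]]]'
python3 - <<'E'
from h import *
o=status.get_obs();print(o['ee_pos'].round(1),o['qpos'].round(2))
row(443+40,-303,160,18.2); row(442,-300,160,18.2)
E
```

```text
t: 4.0
ee_pos: [434.4, 168.1, 166.0]
orientation: [-3.138, -0.08, -0.013]
ft_force: [0.1, 0.6, -4.3]
width: 55.6
grasp_force: 30.0
[434.4 168.1 166. ] [ 0.34  0.3   2.04 -0.    0.79  1.86]
(483, -303, 160, 18.2) -> [24.5, 473.0, 5.0] [-0.001, -0.008, -0.267]
(442, -300, 160, 18.2) -> [-16.3, 467.9, 4.7] [-0.001, -0.008, -0.267]
```

```bash
python3 -m inch '[[[-16,468,0,0,0,-0.267,50],[-16,468,0,0,0,-0.267,50],[-16,468,0,0,0,-0.267,50],[-16,468,0,0,0,-0.267,50],[-16,468,0,0,0,-0.267,50],[-16,468,0,0,0,-0.267,50],[-16,468,0,0,0,-0.267,50],[-16,468,0,0,0,-0.267,50],[-16,468,0,0,0,-0.267,50],[-16,468,0,0,0,-0.267,50],[-16,468,0,0,0,-0.267,50],[-16,468,0,0,0,-0.267,50],[-16,468,40,0,0,-0.267,50],[-16,468,40,0,0,-0.267,50],[-16,468,40,0,0,-0.267,50],[-16,468,40,0,0,-0.267,50]]]'
python3 - <<'E'
from h import *
o=status.get_obs();print(o['ee_pos'].round(1),o['qpos'].round(2))
row(442,-300,80,18.2)
d=snap('top');s=snap('side')
cv2.imwrite('pics/e.png',cv2.resize(np.hstack([s['frame'][90:230,240:360],d['frame'][150:290,310:430]]),None,fx=3.3,fy=3.3,interpolation=2)[...,::-1])
trays(d,132)
E
```

```text
t: 5.6
ee_pos: [440.1, -300.6, 122.6]
orientation: [3.101, 0.499, 0.001]
ft_force: [1.0, -0.1, -3.0]
width: 55.7
grasp_force: 30.0
[ 440.1 -300.6  122.6] [-0.62  0.46  1.91  0.    0.77  0.63]
(442, -300, 80, 18.2) -> [1.9, 0.0, 42.6] [0.001, -0.0, 0.001]
px [465. 304.] c 197.6 -611.6 size 219 154 ang 6.1
px [117. 282.] c 256.9 435.2 size 128 90 ang 42.6
px [ 55. 270.] c 293.0 623.8 size 242 93 ang -0.5
px [168. 232.] c 411.5 288.9 size 181 56 ang 15.1
px [249. 178.] c 583.2 40.4 size 132 49 ang 6.4
px [214. 178.] c 584.1 150.0 size 131 50 ang -5.3
px [149. 113.] c 821.3 385.8 size 262 162 ang -89.9
```

View pics/e.png

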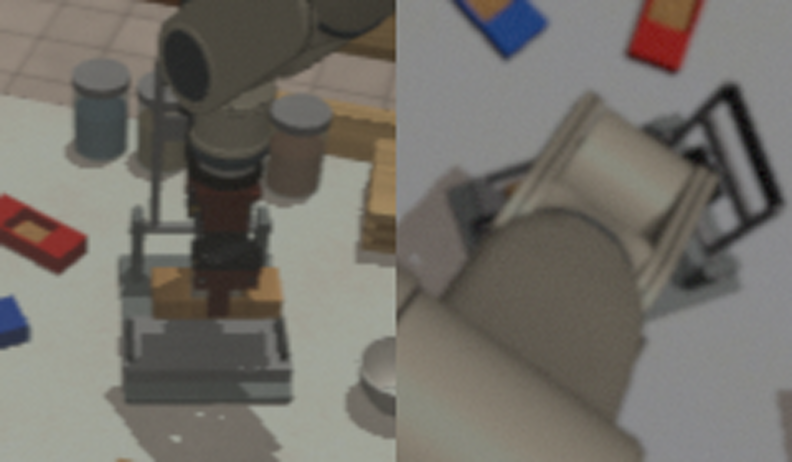

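Run:
```python
from h import *
s=snap('side');o=status.get_obs();R0=R.from_rotvec(o['orientation'])
for off in(-10,0,10):
  q=[R0.apply([off+a,-28,24-h])+o['ee_pos'] for h in(0,26) for a in(-70,70)]
  print(off,proj(s,q).round(1).tolist())
hsv=cv2.cvtColor(s['frame'],cv2.COLOR_RGB2HSV)
m=cv2.inRange(hsv,(5,90,60),(25,255,255))
for v in (174,178,182,185): print(v,(np.where(m[v,275:340])[0]+275)[[0,-1]])
```

```text
-10 [[328.0, 185.5], [289.1, 185.6], [328.8, 180.1], [289.4, 180.2]]
0 [[325.3, 185.5], [286.3, 185.6], [326.0, 180.1], [286.6, 180.2]]
10 [[322.5, 185.5], [283.5, 185.6], [323.2, 180.1], [283.7, 180.2]]
174 [286 323]
178 [287 324]
182 [287 323]
185 [288 323]
```

The held tray appears at px 286–324 in the side view, which is centred on the TCP to about 1 mm. I'll set it down.

```bash
python3 -m inch '[[[3,0,30,0,0,0,50],[3,0,50,0,0,0,50],[3,0,60,0,0,0,50],[3,0,65,0,0,0,50],[3,0,67,0,0,0,50],[3,0,68,0,0,0,50],[3,0,68,0,0,0,50],[3,0,68,0,0,0,50]]]'
python3 - <<'E'
from h import *
o=status.get_obs();print(o['ee_pos'].round(1))
row(442,-300,54,18.2)
E
```

```text
t: 6.55
ee_pos: [442.4, -299.9, 56.8]
orientation: [-3.102, -0.497, 0.0]
ft_force: [-8.6, 6.7, 26.4]
width: 55.8
grasp_force: 30.0
[ 442.4 -299.9   56.8]
(442, -300, 54, 18.2) -> [-0.4, 0.0, 2.8] [-0.0, -0.0, 0.0]
```

```bash
python3 -m inch '[[[0,0,0,0,0,0,60],[0,0,0,0,0,0,90],[0,0,0,0,0,0,100],[0,0,0,0,0,0,100],[0,0,-20,0,0,0,100],[0,0,-60,0,0,0,100],[0,-10,-110,0,0,0,100],[0,-20,-160,0,0,0,100],[0,-20,-210,0,0,0,100],[0,-20,-260,0,0,0,100],[0,-20,-310,0,0,0,100],[0,-20,-350,0,0,0,100],[0,-20,-350,0,0,0,100]]]'
python3 - <<'E'
from h import *
o=status.get_obs();print(o['ee_pos'].round(1))
d=snap('top');s=snap('side')
a=cv2.resize(d['frame'][150:290,310:430],None,fx=3.3,fy=3.3,interpolation=2)
b=cv2.resize(s['frame'][90:230,240:360],None,fx=3.3,fy=3.3,interpolation=2)
cv2.imwrite('pics/f.png',np.hstack([b,a])[...,::-1])
g=cv2.cvtColor(d['frame'],cv2.COLOR_RGB2GRAY)
P=cast(d,[[411.75,175.75],[426.3,212]],312);print(P,P.mean(0));row(*P.mean(0)[:2],400,18.2)
E
```

```text
t: 7.85
ee_pos: [438.4, -282.6, 410.4]
orientation: [3.094, 0.496, 0.013]
ft_force: [0.3, 0.6, -0.4]
width: 87.9
grasp_force: 0.0
[ 438.4 -282.6  410.4]
[[ 542.14113914 -422.62129997  312.        ]
 [ 439.31674677 -457.16336561  312.        ]] [ 490.72894295 -439.89233279  312.        ]
(np.float64(490.7289429549154), np.float64(-439.89233279021164), 400, 18.2) -> [2.1, 167.7, 4.7] [0.002, -0.001, 0.0]
```

View pics/f.png

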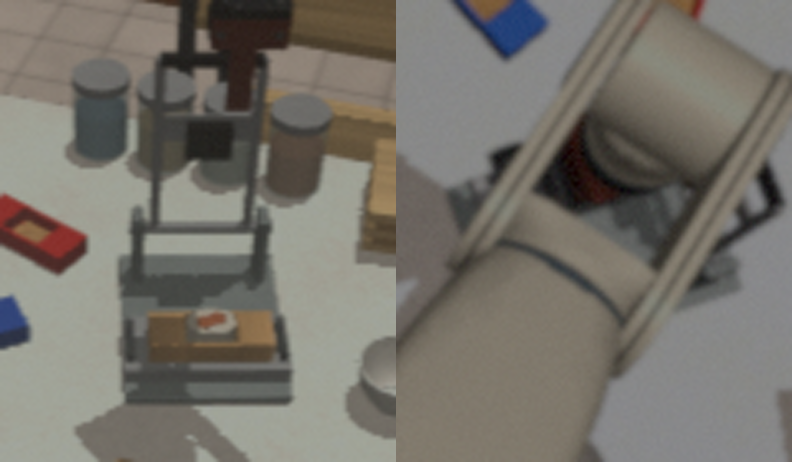

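The tray sits centred on the bed between its stops in the side crop (148–276), and the fork is upright. Next is the handle.

```bash
python3 -m inch '[[[1,50,0,0,0,0,100],[1,100,0,0,0,0,100],[1,150,0,0,0,0,100],[1,166,0,0,0,0,100],[1,166,0,0,0,0,100],[1,166,0,0,0,0,60],[1,166,40,0,0,0,60],[1,166,70,0,0,0,60],[1,166,90,0,0,0,60],[1,166,92,0,0,0,60],[1,166,92,0,0,0,60]]]'
python3 - <<'E'
from h import *
o=status.get_obs();print(o['ee_pos'].round(1),o['ft_force'].round(1),o['qpos'].round(2))
row(489,-438,310,18.2)
s=snap('side')
cv2.imwrite('pics/g.png',cv2.resize(s['frame'][70:220,230:380],None,fx=4,fy=4,interpolation=2)[...,::-1])
E
```

```text
t: 9.05
ee_pos: [488.9, -437.4, 311.8]
orientation: [-3.101, -0.498, 0.001]
ft_force: [-0.3, 0.0, 0.0]
width: 52.4
grasp_force: 0.0
[ 488.9 -437.4  311.8] [-0.3  0.   0. ] [-0.75  0.4   1.49  0.    1.25  0.5 ]
(489, -438, 310, 18.2) -> [-0.1, 0.6, 1.8] [-0.001, 0.0, 0.001]
```

View pics/g.png

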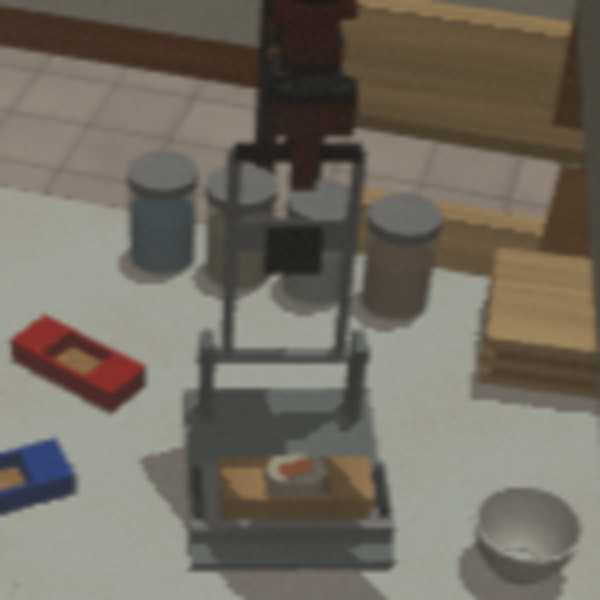

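The near finger hangs in front of the bar at (305,165), centred between the fork arms. I'll close on it.

```bash
python3 -m inch '[[[0,0,2,0,0,0,40],[0,0,2,0,0,0,25],[0,0,2,0,0,0,10],[0,0,2,0,0,0,5],[0,0,2,0,0,0,5],[0,0,2,0,0,0,5],[0,0,2,0,0,0,5],[0,0,2,0,0,0,5]]]'
python3 - <<'E'
from h import *
o=status.get_obs();print(o['ee_pos'].round(1),o['ft_force'].round(1))
for a in np.arange(.075,1.51,.075): print(round(a,3),round(-225*np.sin(a)),round(225*(1-np.cos(a))),end='; ')
E
```

```text
t: 9.9
ee_pos: [488.7, -437.2, 310.0]
orientation: [-3.099, -0.497, 0.001]
ft_force: [-2.7, 6.8, 3.8]
width: 15.2
grasp_force: 30.0
[ 488.7 -437.2  310. ] [-2.7  6.8  3.8]
0.075 -17 1; 0.15 -34 3; 0.225 -50 6; 0.3 -66 10; 0.375 -82 16; 0.45 -98 22; 0.525 -113 30; 0.6 -127 39; 0.675 -141 49; 0.75 -153 60; 0.825 -165 72; 0.9 -176 85; 0.975 -186 99; 1.05 -195 113; 1.125 -203 128; 1.2 -210 143; 1.275 -215 159; 1.35 -220 176; 1.425 -223 192; 1.5 -224 209;
```

```bash
python3 -m inch '[[[0,-17,1,0,0,0,5],[0,-34,3,0,0,0,5],[0,-50,6,0,0,0,5],[0,-66,10,0,0,0,5],[0,-82,16,0,0,0,5],[0,-98,22,0,0,0,5],[0,-113,30,0,0,0,5],[0,-127,39,0,0,0,5],[0,-141,49,0,0,0,5],[0,-153,60,0,0,0,5],[0,-165,72,0,0,0,5],[0,-176,85,0,0,0,5],[0,-186,99,0,0,0,5],[0,-195,113,0,0,0,5],[0,-203,128,0,0,0,5],[0,-210,143,0,0,0,5],[0,-215,159,0,0,0,5],[0,-220,176,0,0,0,5],[0,-220,176,0,0,0,5]]]'
python3 - <<'E'
from h import *
o=status.get_obs();print(o['ee_pos'].round(1),o['ft_force'].round(1))
s=snap('side')
cv2.imwrite('pics/i.png',cv2.resize(s['frame'][90:240,220:370],None,fx=4,fy=4,interpolation=2)[...,::-1])
E
```

```text
t: 11.8
ee_pos: [420.1, -228.7, 132.8]
orientation: [-3.101, -0.497, 0.001]
ft_force: [-0.1, 4.6, 5.6]
width: 15.1
grasp_force: 30.0
[ 420.1 -228.7  132.8] [-0.1  4.6  5.6]
```

View pics/i.png

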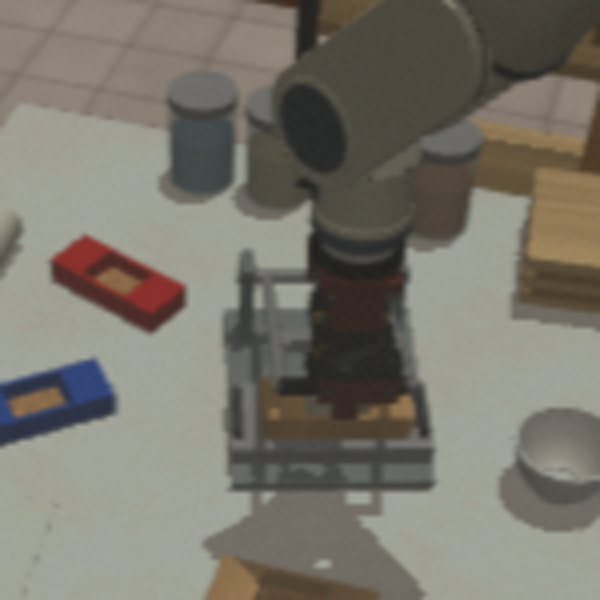

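The fork is following the gripper and is nearly down, with the tray unmoved. I'll press to the stop and hold.

```bash
python3 -m inch '[[[0,-2,8,0,0,0,5],[0,-3,16,0,0,0,5],[0,-4,22,0,0,0,5],[0,-4,28,0,0,0,5],[0,-4,33,0,0,0,5],[0,-4,35,0,0,0,5],[0,-4,35,0,0,0,5],[0,-4,35,0,0,0,5]]]'
```

```text
t: 12.65
ee_pos: [418.2, -223.5, 99.2]
orientation: [-3.098, -0.495, 0.003]
ft_force: [-0.2, 17.3, 8.4]
width: 15.8
grasp_force: 30.0
```

```bash
python3 -m inch '[[[0,2,2,0,0,0,5],[0,2,4,0,0,0,5],[0,2,4,0,0,0,5],[0,2,4,0,0,0,5]]]'
python3 - <<'E'
from h import *
s=snap('side')
cv2.imwrite('pics/j.png',cv2.resize(s['frame'][120:220,260:360],None,fx=6,fy=6,interpolation=2)[...,::-1])
E
```

```text
t: 13.05
ee_pos: [417.9, -223.3, 94.9]
orientation: [-3.094, -0.493, 0.005]
ft_force: [2.1, 29.6, 9.6]
width: 15.3
grasp_force: 30.0
```

View pics/j.png

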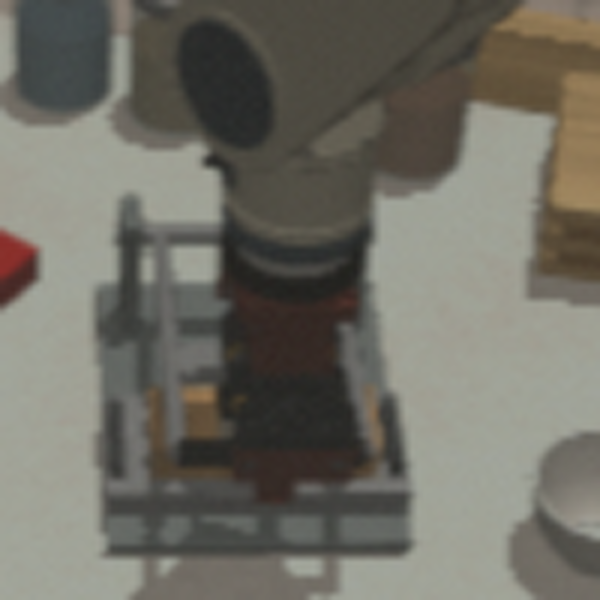

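Run:
```python
from h import *
s=snap('side')
x=np.array([.312,-.95,0]);y=np.array([.95,.312,0]);
for bed in ([443.4,-303.3,30],[445,-306,30]):
  H=np.array(bed)+140*x+[0,0,55]
  for a in (1.35,1.4,1.45,1.5,1.53):
    h=H+225*(-np.sin(a)*x+np.cos(a)*np.array([0,0,1])); print(a,h.round(1),proj(s,[h+45*y,h+35*y,h+60*y]).round(1).tolist())
g=cv2.cvtColor(s['frame'],cv2.COLOR_RGB2GRAY)
print(g[188:203,288:300])
```

```text
1.35 [ 418.6 -227.7  134.3] [[293.8, 187.6], [296.7, 187.6], [289.4, 187.6]]
1.4 [ 417.9 -225.7  123.2] [[293.7, 190.4], [296.6, 190.4], [289.3, 190.4]]
1.45 [ 417.4 -224.1  112.1] [[293.5, 193.1], [296.4, 193.0], [289.2, 193.1]]
1.5 [ 417.1 -223.1  100.9] [[293.4, 195.6], [296.3, 195.6], [289.1, 195.6]]
1.53 [ 416.9 -222.7   94.2] [[293.3, 197.1], [296.2, 197.0], [289.1, 197.1]]
1.35 [ 420.2 -230.4  134.3] [[293.5, 187.0], [296.4, 187.0], [289.2, 187.0]]
1.4 [ 419.5 -228.4  123.2] [[293.4, 189.8], [296.3, 189.8], [289.1, 189.8]]
1.45 [ 419.  -226.8  112.1] [[293.3, 192.4], [296.2, 192.4], [289.0, 192.5]]
1.5 [ 418.7 -225.8  100.9] [[293.2, 195.0], [296.0, 195.0], [288.9, 195.0]]
1.53 [ 418.5 -225.4   94.2] [[293.1, 196.4], [296.0, 196.4], [288.8, 196.5]]
[[ 99 105  95  82  80  80  83  79  61  42  46  46]
 [101 105  92  77  80  81  84  81  66  46  44  43]
 [100 105  93  78  82  83  83  83  77  71  64  46]
 [ 98 105  94  80  82  81  85  82  78  77  69  50]
 [ 97 103  92  77  76  78  81  81  76  73  65  48]
 [ 92  87  58  51  48  48  50  52  51  50  47  42]
 [ 78  69  44  43  40  41  41  41  42  42  41  44]
 [ 71  64  45  40  41  39  39  41  39  43  41  44]
 [ 65  60  42  39  39  43  39  40  42  41  42  45]
 [ 65  58  44  45  47  46  46  47  47  47  45  45]
 [ 68  67  67  67  65  68  70  71  67  65  59  49]
 [ 73  74  71  72  71  73  73  75  72  69  62  51]
 [ 91  97  80  77  75  76  77  77  75  75  71  65]
 [106 104  97  79  75  77  75  76  76  76  75  75]
 [ 80  81  79  73  69  69  71  74  74  76  74  73]]
```

The bar is centred at v≈195.2, which corresponds to a≈1.5, so the fork is at its stop. I'll hold it there with the sideways load eased.

```bash
python3 -m inch '[[[0,-1,0,0,0,0,5],[0,-2,0,0,0,0,5],[0,-3,0,0,0,0,5],[0,-3,0,0,0,0,5],[0,-3,0,0,0,0,5],[0,-3,0,0,0,0,5],[0,-3,0,0,0,0,5],[0,-3,0,0,0,0,5]]]'
python3 - <<'E'
from h import *
s=snap('side');g=cv2.cvtColor(s['frame'],cv2.COLOR_RGB2GRAY);print(g[188:203,293])
for a in np.arange(1.5,-.01,-.0375): print(round(225*(np.sin(1.5)-np.sin(a))*-1*-1),round(-209.1+225*(1-np.cos(a))),end='; ')
E
```

```text
t: 13.95
ee_pos: [418.1, -223.2, 95.5]
orientation: [-3.099, -0.495, 0.002]
ft_force: [-0.8, 13.1, 7.9]
width: 15.3
grasp_force: 30.0
[81 81 82 82 80 49 40 41 39 49 67 73 77 76 69]
0 0; 1 -8; 2 -17; 3 -25; 5 -33; 7 -42; 9 -50; 12 -58; 15 -66; 18 -73; 21 -81; 25 -89; 29 -96; 34 -103; 38 -110; 43 -117; 48 -124; 54 -130; 59 -137; 65 -143; 71 -149; 77 -154; 84 -160; 91 -165; 97 -170; 104 -174; 112 -179; 119 -183; 127 -187; 134 -190; 142 -193; 150 -196; 158 -199; 166 -201; 174 -203; 182 -205; 191 -207; 199 -208; 208 -208; 216 -209; 224 -209;
```

```bash
python3 -m inch '[[[0,1,-8,0,0,0,5],[0,2,-17,0,0,0,5],[0,3,-25,0,0,0,5],[0,5,-33,0,0,0,5],[0,7,-42,0,0,0,5],[0,9,-50,0,0,0,5],[0,12,-58,0,0,0,5],[0,15,-66,0,0,0,5],[0,18,-73,0,0,0,5],[0,21,-81,0,0,0,5],[0,25,-89,0,0,0,5],[0,29,-96,0,0,0,5],[0,34,-103,0,0,0,5],[0,38,-110,0,0,0,5],[0,43,-117,0,0,0,5],[0,48,-124,0,0,0,5],[0,54,-130,0,0,0,5],[0,59,-137,0,0,0,5],[0,65,-143,0,0,0,5],[0,71,-149,0,0,0,5]]]'
```

```text
t: 16.0
ee_pos: [440.9, -291.8, 245.6]
orientation: [-3.101, -0.497, -0.001]
ft_force: [-1.3, 4.5, 5.7]
width: 15.1
grasp_force: 30.0
```

```bash
python3 -m inch '[[[0,6,-5,0,0,0,5],[0,13,-11,0,0,0,5],[0,20,-16,0,0,0,5],[0,26,-21,0,0,0,5],[0,33,-25,0,0,0,5],[0,41,-30,0,0,0,5],[0,48,-34,0,0,0,5],[0,56,-38,0,0,0,5],[0,63,-41,0,0,0,5],[0,71,-44,0,0,0,5],[0,79,-47,0,0,0,5],[0,87,-50,0,0,0,5],[0,95,-52,0,0,0,5],[0,103,-54,0,0,0,5],[0,111,-56,0,0,0,5],[0,120,-58,0,0,0,5],[0,128,-59,0,0,0,5],[0,137,-59,0,0,0,5],[0,145,-60,0,0,0,5],[0,151,-60,0,0,0,5]]]'
```

```text
t: 18.0
ee_pos: [488.3, -436.3, 303.6]
orientation: [-3.102, -0.497, 0.0]
ft_force: [0.4, 2.7, 2.5]
width: 15.4
grasp_force: 30.0
```

```bash
python3 -m inch '[[[0,2,0,0,0,0,5],[0,3,0,0,0,0,5],[0,3,0,0,0,0,5],[0,3,0,0,0,0,5],[0,3,0,0,0,0,22],[0,3,0,0,0,0,26],[0,3,0,0,0,0,40],[0,3,0,0,0,0,60],[0,3,0,0,0,0,60],[0,3,-30,0,0,0,60],[0,3,-70,0,0,0,60],[0,3,-100,0,0,0,60],[0,3,-100,0,0,0,100]]]'
python3 - <<'E'
from h import *
s=snap('side');d=snap('top')
g=cv2.cvtColor(s['frame'],cv2.COLOR_RGB2GRAY);print('handle col',g[100:116,294],g[100:116,314])
trays(d)
print('side trays');trays(s)
o=status.get_obs();print(o['ee_pos'],o['qpos'].round(2))
row(611,46,420,6.4);row(421,-81,420,0)
E
```

```text
t: 19.3
ee_pos: [490.4, -439.9, 409.2]
orientation: [3.095, 0.496, 0.008]
ft_force: [0.1, 0.1, -0.4]
width: 57.7
grasp_force: 0.0
handle col [ 59  58  51  52  50  41  31  33  32  32  38  60 100 105 106 107] [ 69 108 128 129 126 100  50  34  30  36  71 114 114 124 125 116]
px [465. 304.] c 199.2 -650.1 size 233 165 ang 5.7
px [117. 283.] c 262.7 467.2 size 136 96 ang 42.6
px [ 55. 270.] c 301.2 668.4 size 258 99 ang -0.5
px [288. 231.] c 427.4 -81.5 size 119 53 ang -0.1
px [351. 218.] c 471.7 -295.1 size 86 56 ang 16.8
px [168. 232.] c 427.3 311.0 size 192 59 ang 15.1
px [249. 178.] c 610.8 45.8 size 140 52 ang 6.4
px [214. 178.] c 611.3 162.8 size 139 54 ang -5.3
px [149. 113.] c 865.0 414.6 size 280 172 ang -89.9
side trays
px [295. 413.] c 280.0 433.6 size 132 50 ang 17.3
px [251. 348.] c 431.0 318.9 size 192 72 ang 15.1
px [ 96. 332.] c 884.1 377.0 size 288 182 ang 89.7
px [211. 284.] c 614.2 167.9 size 140 58 ang -5.2
px [552. 269.] c -397.8 -209.3 size 146 47 ang 80.3
px [227. 255.] c 613.4 49.2 size 143 64 ang 2.5
px [293. 239.] c 423.6 -78.7 size 139 58 ang 0.5
px [304. 190.] c 448.7 -329.3 size 144 61 ang 17.8
px [361. 141.] c 283.5 -705.2 size 313 196 ang -79.2
px [474. 114.] c -211.8 -1136.8 size 289 90 ang 74.3
px [343.  90.] c 422.7 -1161.1 size 432 364 ang -9.2
px [492.  52.] c -374.5 -1872.3 size 369 206 ang 40.6
px [359.  29.] c 501.5 -2015.0 size 463 372 ang 89.4
[ 489.08038946 -438.65253678  404.13485607] [-0.75  0.34  1.38 -0.    1.42  0.5 ]
(611, 46, 420, 6.4) -> [267.2, -422.3, -16.2] [0.001, -0.001, 0.206]
(421, -81, 420, 0) -> [47.1, -361.0, -16.3] [0.001, -0.001, 0.318]
```

Run:
```python
from h import *
d=snap('top');s=snap('side')
for c,n in((d,'top'),(s,'side')):
  for t in trays(c,10,False):
    if 170<t[3]<215 and abs(t[4]-65)<20: print(n,np.round(t[1:],1))
a=cv2.resize(d['frame'][190:275,135:220],None,fx=7,fy=7,interpolation=2)[:595,:400]
a=cv2.resize(d['frame'][195:270,142:197],None,fx=7.2,fy=7.2,interpolation=2)
b=cv2.resize(s['frame'][325:370,205:297],None,fx=4.3,fy=4.3,interpolation=2)
im=np.zeros((540,800,3),np.uint8);im[:a.shape[0],:a.shape[1]]=a;im[:b.shape[0],400:400+b.shape[1]]=b
cv2.imwrite('pics/k.png',im[...,::-1])
```

```text
top [430.2 314.5 194.3  59.8  15.1]
side [434.  312.3 195.6  72.5  14.9]
```

View pics/k.png

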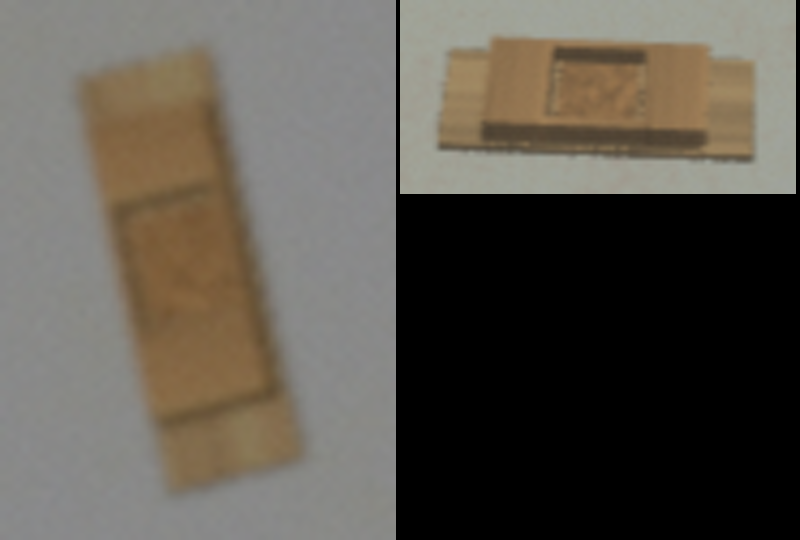

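Run:
```python
from h import *
d=snap('top');s=snap('side')
def rep(c,q):
  P=cast(c,q,36)[:,:2];print(P.round(1).tolist(),P.mean(0).round(1),np.hypot(*(P[0]-P[1])).round(1),np.hypot(*(P[1]-P[2])).round(1),np.degrees(np.arctan2(*(P[0]-P[3])[::-1])).round(1),np.degrees(np.arctan2(*(P[1]-P[0])[::-1])).round(1))
q=np.array([[490,38],[710,44],[706,131],[485,124]]);rep(s,np.c_[(q[:,0]-400)/4.3+205,325+q[:,1]/4.3]-.4)
q=np.array([[90,125],[214,98],[272,388],[156,414]]);rep(d,q/7.2+[142,195]-.4)
```

```text
[[508.3, 308.2], [372.7, 269.8], [358.3, 324.8], [489.8, 361.5]] [432.3 316.1] 141.0 56.8 -70.8 -164.2
[[491.7, 355.6], [504.3, 299.5], [371.2, 268.0], [359.4, 319.6]] [431.7 310.7] 57.5 136.8 15.2 -77.3
```

Run:
```python
from h import *
row(423,-86,130,0)
row(423,-86,30,0)
```

```text
(423, -86, 130, 0) -> [48.1, -354.3, 272.7] [-0.002, 0.002, 0.318]
(423, -86, 30, 0) -> [48.2, -354.0, 372.7] [-0.002, 0.002, 0.318]
```

```bash
python3 -m inch '[[[20,-50,0,0,0,0.1,100],[30,-100,0,0,0,0.2,100],[40,-150,0,0,0,0.318,100],[48,-200,0,0,0,0.318,100],[48,-240,30,0,0,0.318,100],[48,-280,60,0,0,0.318,100],[48,-320,90,0,0,0.318,100],[48,-354,120,0,0,0.318,100],[48,-354,170,0,0,0.318,100],[48,-354,220,0,0,0.318,100],[48,-354,270,0,0,0.318,100],[48,-354,270,0,0,0.318,100],[48,-354,270,0,0,0.318,100]]]'
python3 - <<'E'
from h import *
o=status.get_obs();print(o['ee_pos'].round(1))
row(423,-86,30,0)
s=snap('side');print(proj(s,[o['ee_pos']+[-0,0,-107]]));trays(s)
E
```

```text
t: 20.9
ee_pos: [423.3, -87.1, 133.4]
orientation: [-3.141, 0.0, 0.005]
ft_force: [0.2, 0.0, 1.0]
width: 88.2
grasp_force: 0.0
[423.3 -87.1 133.4]
(423, -86, 30, 0) -> [0.0, -1.0, 103.4] [-0.001, 0.003, -0.0]
[[293.27037447 237.40606142]]
px [295. 413.] c 280.0 433.6 size 132 50 ang 17.3
px [251. 348.] c 431.0 318.8 size 193 72 ang 15.0
px [ 96. 332.] c 884.3 376.9 size 288 182 ang 89.9
px [211. 284.] c 614.2 167.9 size 140 58 ang -5.2
px [552. 269.] c -398.2 -211.6 size 150 47 ang 80.3
px [226. 256.] c 613.1 55.1 size 141 70 ang 6.3
px [293. 239.] c 423.9 -79.4 size 138 56 ang -0.1
px [367. 145.] c 248.3 -712.0 size 307 228 ang -69.9
px [320.  81.] c 567.7 -1168.4 size 320 181 ang 89.8
px [342.  26.] c 598.3 -2013.3 size 487 465 ang -0.1
```

Next: grip tray C, lift it, and work out the move to level 1.

```bash
python3 -m inch '[[[0,0,40,0,0,0,100],[0,0,80,0,0,0,100],[0,0,100,0,0,0,100],[0,0,103,0,0,0,100],[0,0,103,0,0,0,100],[0,0,103,0,0,0,56],[0,0,103,0,0,0,50],[0,0,103,0,0,0,50],[0,0,103,0,0,0,50],[0,0,103,0,0,0,50],[0,0,103,0,0,0,50],[0,0,85,0,0,0,50],[0,0,50,0,0,0,50],[0,0,0,0,0,0,50],[0,0,-50,0,0,0,50],[0,0,-50,0,0,0,50],[0,0,-50,0,0,0,50]]]'
python3 - <<'E'
from h import *
o=status.get_obs();print(o['ee_pos'].round(1))
row(450.3,318.7,180,15.2)
E
```

```text
t: 22.65
ee_pos: [424.2, -87.3, 184.2]
orientation: [3.141, -0.0, 0.003]
ft_force: [0.1, -0.0, -3.9]
width: 55.8
grasp_force: 30.0
[424.2 -87.3 184.2]
(450.3, 318.7, 180, 15.2) -> [26.1, -406.0, 4.0] [0.001, -0.002, -0.265]
```

```bash
python3 -m inch '[[[26,-406,0,0,0,-0.265,50],[26,-406,0,0,0,-0.265,50],[26,-406,0,0,0,-0.265,50],[26,-406,0,0,0,-0.265,50],[26,-406,0,0,0,-0.265,50],[26,-406,0,0,0,-0.265,50],[26,-406,0,0,0,-0.265,50],[26,-406,0,0,0,-0.265,50],[26,-406,0,0,0,-0.265,50],[26,-406,0,0,0,-0.265,50],[26,-406,40,0,0,-0.265,50],[26,-406,80,0,0,-0.265,50],[26,-406,80,0,0,-0.265,50],[26,-406,80,0,0,-0.265,50]]]'
python3 - <<'E'
from h import *
o=status.get_obs();print(o['ee_pos'].round(1))
row(450.3,318.7,68,15.2)
s=snap('side');z=o['ee_pos'][2]-30+26
print('expected rect c',o['ee_pos']);trays(s,z)
d=snap('top','m.png')
print(proj(s,[o['ee_pos']+[0,0,-4]]))
cv2.imwrite('pics/l.png',cv2.resize(s['frame'][260:380,190:310],None,fx=5,fy=5,interpolation=2)[...,::-1])
E
```

```text
t: 24.05
ee_pos: [449.2, 316.9, 102.7]
orientation: [3.112, 0.412, -0.006]
ft_force: [0.5, 0.2, -2.2]
width: 56.0
grasp_force: 30.0
[449.2 316.9 102.7]
(450.3, 318.7, 68, 15.2) -> [1.7, -1.5, 34.7] [0.001, 0.004, -0.002]
expected rect c [449.22270741 316.88898853 102.70092963]
px [295. 415.] c 275.7 460.4 size 123 36 ang 17.3
px [248. 344.] c 421.6 333.4 size 179 99 ang 14.5
px [ 96. 332.] c 838.2 402.8 size 268 169 ang 89.9
px [204. 282.] c 604.5 207.0 size 96 54 ang -5.0
px [553. 270.] c -352.0 -143.6 size 140 43 ang 80.3
px [398. 152.] c 115.4 -608.0 size 222 110 ang 73.3
px [318.  81.] c 560.8 -1029.8 size 301 141 ang 88.3
px [324.  26.] c 727.8 -1767.0 size 501 240 ang -59.5
[[243.42068264 331.81823804]]
```

View pics/l.png

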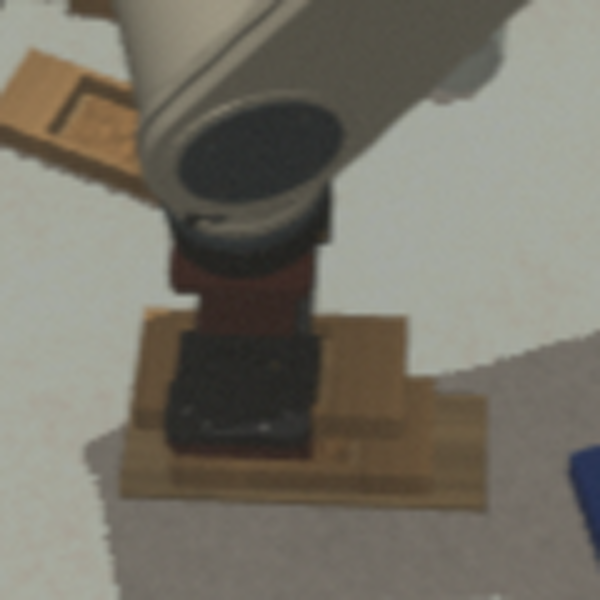

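The held tray's top corners are at about (219,322), (272,324), (271,344) and (216,344), and the fixed tray below sits shifted to the right, as intended. I'll check the offset numerically.

Run:
```python
from h import *
s=snap('side');q=np.array([[219,322],[271.6,323.6],[270.8,344],[216.2,343.6]])-.4
P=cast(s,q,98.7)[:,:2];c=P.mean(0);print(P.round(1).tolist(),c)
e=R.from_euler('z',-15.2,degrees=True).apply(np.r_[c-[432.3,316.1],0]);print('in stand frame',e)
```

```text
[[521.7, 309.6], [387.9, 272.2], [372.9, 326.2], [505.2, 366.7]] [446.91605842 318.68361006]
in stand frame [14.78213206 -1.33894602  0.        ]
```

```bash
python3 -m inch '[[[4,-1,20,0,0,0,50],[4,-1,30,0,0,0,50],[4,-1,34,0,0,0,50],[4,-1,36,0,0,0,50],[4,-1,37,0,0,0,50],[4,-1,37,0,0,0,50]]]'
```

```text
t: 24.8
ee_pos: [453.9, 320.9, 67.2]
orientation: [-3.114, -0.415, -0.001]
ft_force: [-2.0, 0.2, -1.5]
width: 55.9
grasp_force: 30.0
```

```bash
python3 -m inch '[[[0,0,1,0,0,0,50],[0,0,2,0,0,0,50],[0,0,2,0,0,0,50],[0,0,2,0,0,0,50]]]'; python3 -c "
from h import *
o=status.get_obs();print(o['ee_pos'],o['ft_force'])"
```

```text
t: 25.2
ee_pos: [453.9, 321.0, 67.2]
orientation: [-3.114, -0.415, -0.001]
ft_force: [-6.8, -5.0, 21.8]
width: 55.6
grasp_force: 30.0
[453.90270914 320.95051705  67.15303141] [-6.78231112 -4.99421396 21.81853323]
```

```bash
python3 -m inch '[[[0,0,0,0,0,0,60],[0,0,0,0,0,0,80],[0,0,0,0,0,0,100],[0,0,0,0,0,0,100],[0,0,-30,0,0,0,100],[0,0,-70,0,0,0,100],[0,0,-110,0,0,0,100],[0,0,-110,0,0,0,100]]]'
python3 - <<'E'
from h import *
o=status.get_obs();print(o['ee_pos'].round(1))
row(612.5,165,140,-5.2)
E
```

```text
t: 26.0
ee_pos: [456.5, 322.7, 179.6]
orientation: [-3.11, -0.414, -0.013]
ft_force: [-0.1, 0.4, 0.4]
width: 87.8
grasp_force: 0.0
[456.5 322.7 179.6]
(612.5, 165, 140, -5.2) -> [109.0, 193.1, 40.0] [-0.004, -0.008, 0.356]
```

```bash
python3 -m inch '[[[25,45,0,0,0,0.1,100],[50,90,0,0,0,0.2,100],[75,135,0,0,0,0.3,100],[100,180,0,0,0,0.356,100],[111,192,0,0,0,0.356,100],[111,192,38,0,0,0.356,100],[111,192,38,0,0,0.356,100],[111,192,38,0,0,0.356,100],[111,192,38,0,0,0.356,100]]]'
python3 - <<'E'
from h import *
o=status.get_obs();print(o['ee_pos'].round(1))
row(612.5,165,27,-5.2)
s=snap('side');d=snap('top')
a=cv2.resize(s['frame'][310:380,195:305],None,fx=5,fy=5,interpolation=2)
b=cv2.resize(d['frame'][195:270,142:197],None,fx=4,fy=4,interpolation=2)
im=np.zeros((350,780,3),np.uint8);im[:a.shape[0],:550]=a;im[:300,560:780]=b
cv2.imwrite('pics/n.png',im[...,::-1])
trays(s)
E
```

```text
t: 26.9
ee_pos: [611.1, 165.2, 137.4]
orientation: [-3.138, 0.142, -0.001]
ft_force: [-0.2, 0.0, 0.3]
width: 87.5
grasp_force: 0.0
[611.1 165.2 137.4]
(612.5, 165, 27, -5.2) -> [1.4, 0.1, 110.4] [-0.0, -0.0, 0.0]
px [295. 413.] c 280.0 433.6 size 132 50 ang 17.3
px [250. 346.] c 433.1 312.0 size 193 87 ang 14.7
px [ 96. 332.] c 884.4 380.2 size 295 182 ang 90.0
px [211. 285.] c 612.9 171.5 size 143 67 ang -5.0
px [553. 268.] c -400.4 -225.5 size 179 47 ang 80.3
px [225. 256.] c 613.7 55.7 size 142 70 ang 6.7
px [304. 190.] c 446.3 -321.6 size 145 78 ang 17.9
px [354. 145.] c 323.2 -687.1 size 348 88 ang -66.4
px [467. 117.] c -192.3 -1086.2 size 349 140 ang 54.7
px [459.  43.] c -121.3 -2009.8 size 662 467 ang -0.2
px [316.  21.] c 798.3 -2007.6 size 471 121 ang -80.4
```

View pics/n.png

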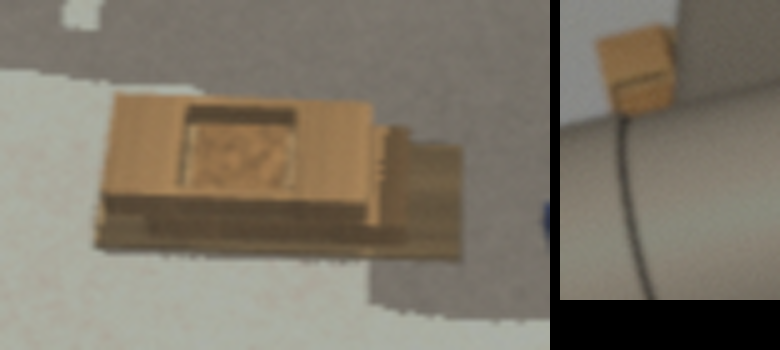

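The crop shows level 1 seated and shifted, with its top corners at crop (113,94), (372,101), (366,205) and (103,196). I'll measure it, then pick up the next tray.

```bash
python3 - <<'E'
from h import *
s=snap('side');q=np.array([[113,94],[372,101],[366,205],[103,196]])/5+[195,310]-.4
P=cast(s,q,62)[:,:2];c=P.mean(0);print(P.round(1).tolist(),c)
e=R.from_euler('z',-15.2,degrees=True).apply(np.r_[c-[432.3,316.1],0]);print('in stand frame',e,np.degrees(np.arctan2(*(P[0]-P[1])[::-1])),np.degrees(np.arctan2(*(P[3]-P[2])[::-1])))
# automatic: corner positions of top face expected
for dx in (17,20,23):
  k=R.from_euler('z',15.2,degrees=True).apply([[70+dx,28,39],[-70+dx,28,39],[-70+dx,-28,39],[70+dx,-28,39]])+[432.3,316.1,23]
  print(dx,((proj(s,k)+.4-[195,310])*5).round().tolist())
E
python3 -m inch '[[[1,0,40,0,0,0,100],[1,0,80,0,0,0,100],[1,0,105,0,0,0,100],[1,0,110,0,0,0,100],[1,0,110,0,0,0,100],[1,0,110,0,0,0,56],[1,0,110,0,0,0,50],[1,0,110,0,0,0,50],[1,0,110,0,0,0,50],[1,0,110,0,0,0,50],[1,0,110,0,0,0,50],[1,0,90,0,0,0,50],[1,0,50,0,0,0,50],[1,0,0,0,0,0,50],[1,0,-50,0,0,0,50],[1,0,-50,0,0,0,50],[1,0,-50,0,0,0,50]]]'
python3 - <<'E'
from h import *
o=status.get_obs();print(o['ee_pos'].round(1))
row(432.5,315.5,180,15.2)
E
```

```text
[[528.4, 312.6], [393.4, 274.4], [378.6, 330.3], [510.9, 366.8]] [452.82380218 321.04349355]
in stand frame [21.10193814 -0.61056602  0.        ] 15.828692769723178 15.43007360011191
17 [[107.0, 195.0], [375.0, 206.0], [380.0, 105.0], [122.0, 95.0]]
20 [[101.0, 195.0], [370.0, 205.0], [375.0, 105.0], [116.0, 95.0]]
23 [[96.0, 195.0], [364.0, 205.0], [369.0, 105.0], [111.0, 95.0]]
t: 28.75
ee_pos: [612.3, 164.5, 187.6]
orientation: [-3.138, 0.143, -0.003]
ft_force: [-0.7, -0.2, -2.8]
width: 55.7
grasp_force: 30.0
[612.3 164.5 187.6]
(432.5, 315.5, 180, 15.2) -> [-192.8, -134.0, 7.3] [-0.0, -0.002, -0.357]
```

```bash
cat >> h.py <<'E'
def ends(s,c,yaw,ztop,yy=10):
    """lengthwise offset of a tray top face near centre c from left/right wood edges in side view"""
    m=cv2.inRange(cv2.cvtColor(s['frame'],cv2.COLOR_RGB2HSV),(5,80,50),(28,255,255))
    for y in (-yy,0,yy):
        k=R.from_euler('z',yaw,degrees=True).apply([[70,y,0],[-70,y,0],[80,y,0],[-60,y,0]])+[c[0],c[1],ztop]
        p=proj(s,k); r=[]
        for i in (0,1):
            u0=p[i,0]; v=int(round(p[i,1])); seg=m[v,int(u0)-16:int(u0)+17]>0
            w=np.where(seg)[0]+int(u0)-16
            if len(w): e=(w.min()-.5 if i==0 else w.max()+.5); r.append(round(float((e-u0)/(p[i+2,0]-u0)*10),1))
        print('y',y,'offset mm at ends',r)
E
python3 -m inch '[[[-50,-35,0,0,0,-0.1,50],[-100,-70,0,0,0,-0.2,50],[-150,-105,0,0,0,-0.3,50],[-192,-134,0,0,0,-0.357,50],[-192,-134,0,0,0,-0.357,50],[-192,-134,0,0,0,-0.357,50],[-192,-134,40,0,0,-0.357,50],[-192,-134,60,0,0,-0.357,50],[-192,-134,60,0,0,-0.357,50],[-192,-134,60,0,0,-0.357,50],[-192,-134,60,0,0,-0.357,50]]]'
python3 - <<'E'
from h import *
o=status.get_obs();print(o['ee_pos'].round(1))
s=snap('side');ends(s,o['ee_pos'],15.2,o['ee_pos'][2]-1)
row(433,316,88,15.2)
E
```

```text
t: 29.85
ee_pos: [433.7, 315.3, 127.1]
orientation: [-3.114, -0.416, -0.001]
ft_force: [0.7, -0.3, -2.4]
width: 55.5
grasp_force: 30.0
[433.7 315.3 127.1]
y -10 offset mm at ends [0.8, 5.3]
y 0 offset mm at ends [2.0, 4.9]
y 10 offset mm at ends [8.3, 4.6]
(433, 316, 88, 15.2) -> [-0.7, -0.7, 39.4] [-0.0, -0.001, -0.0]
```

```bash
python3 -m inch '[[[-4,-1,20,0,0,0,50],[-4,-1,30,0,0,0,50],[-4,-1,34,0,0,0,50],[-4,-1,37,0,0,0,50],[-4,-1,39,0,0,0,50],[-4,-1,40,0,0,0,50],[-4,-1,40,0,0,0,50]]]'
```

```text
t: 30.6
ee_pos: [429.3, 315.4, 89.4]
orientation: [-3.114, -0.416, -0.001]
ft_force: [-6.2, -5.5, 24.3]
width: 55.6
grasp_force: 30.0
```

```bash
python3 -m inch '[[[0,0,0,0,0,0,60],[0,0,0,0,0,0,80],[0,0,0,0,0,0,100],[0,0,0,0,0,0,100],[0,0,-30,0,0,0,100],[0,0,-70,0,0,0,100],[0,0,-110,0,0,0,100],[15,45,-110,0,0,0.1,100],[30,90,-110,0,0,0.157,100],[45,135,-110,0,0,0.157,100],[60,180,-110,0,0,0.157,100],[75,225,-110,0,0,0.157,100],[90,270,-110,0,0,0.157,100],[106,307,-90,0,0,0.157,100],[106,307,-60,0,0,0.157,100],[106,307,-60,0,0,0.157,100],[106,307,-60,0,0,0.157,100],[106,307,-60,0,0,0.157,100]]]'
python3 - <<'E'
from h import *
o=status.get_obs();print(o['ee_pos'].round(1))
s=snap('side');ends(s,(432.3,316.1),15.2,88)
for t in trays(s,26,False):
  if abs(t[0][0]-225)<8 or abs(t[0][0]-304)<8 or abs(t[0][0]-250)<8: print(np.round(t[1:],1),t[0])
row(612.5,47,27,6.3)
E
```

```text
t: 32.4
ee_pos: [612.2, 47.7, 147.8]
orientation: [-3.137, -0.173, -0.002]
ft_force: [-0.0, 0.8, -0.1]
width: 87.8
grasp_force: 0.0
[612.2  47.7 147.8]
y -10 offset mm at ends [15.8, 0.9]
y 0 offset mm at ends [17.1, 0.5]
y 10 offset mm at ends [15.7, -25.7]
[434.8 306.4 193.   98.8  15.3] [250.77114428 343.74129353]
[613.2  55.6 139.8  70.2   6.7] [226.32173913 255.45217391]
[ 446.4 -323.4  144.3   77.6   16.3] [304.13402062 190.34020619]
(612.5, 47, 27, 6.3) -> [-0.2, 0.8, 121.1] [0.0, -0.002, 0.0]
```

```bash
python3 -m inch '[[[0,1,40,0,0,0,100],[0,1,80,0,0,0,100],[0,1,110,0,0,0,100],[0,1,120,0,0,0,100],[0,1,121,0,0,0,100],[0,1,121,0,0,0,56],[0,1,121,0,0,0,50],[0,1,121,0,0,0,50],[0,1,121,0,0,0,50],[0,1,121,0,0,0,50],[0,1,121,0,0,0,50],[0,1,90,0,0,0,50],[0,1,50,0,0,0,50],[0,1,0,0,0,0,50],[0,1,-50,0,0,0,50],[0,1,-70,0,0,0,50],[0,1,-70,0,0,0,50],[0,1,-70,0,0,0,50]]]'
python3 - <<'E'
from h import *
o=status.get_obs();print(o['ee_pos'].round(1))
row(451.6,320.5,200,15.2)
E
```

```text
t: 34.25
ee_pos: [611.1, 45.8, 215.6]
orientation: [3.137, 0.171, -0.002]
ft_force: [-0.4, 0.6, -3.4]
width: 55.8
grasp_force: 30.0
[611.1  45.8 215.6]
(451.6, 320.5, 200, 15.2) -> [-128.7, -290.4, 15.8] [-0.0, 0.001, -0.157]
```

```bash
python3 -m inch '[[[-20,-45,0,0,0,-0.1,50],[-40,-90,0,0,0,-0.157,50],[-60,-135,0,0,0,-0.157,50],[-80,-180,0,0,0,-0.157,50],[-100,-225,0,0,0,-0.157,50],[-120,-270,0,0,0,-0.157,50],[-129,-290,0,0,0,-0.157,50],[-129,-290,40,0,0,-0.157,50],[-129,-290,62,0,0,-0.157,50],[-129,-290,62,0,0,-0.157,50],[-129,-290,62,0,0,-0.157,50],[-129,-290,62,0,0,-0.157,50]]]'
python3 - <<'E'
from h import *
o=status.get_obs();print(o['ee_pos'].round(1))
s=snap('side');ends(s,o['ee_pos'],15.2,o['ee_pos'][2]-1)
row(451.6,321.3,115,15.2)
E
```

```text
t: 35.45
ee_pos: [452.7, 320.2, 155.0]
orientation: [-3.114, -0.415, -0.001]
ft_force: [1.2, 0.7, -3.7]
width: 55.8
grasp_force: 30.0
[452.7 320.2 155. ]
y -10 offset mm at ends [1.2, 3.4]
y 0 offset mm at ends [-0.3, 5.4]
y 10 offset mm at ends [0.7, -17.3]
(451.6, 321.3, 115, 15.2) -> [-1.1, -1.3, 40.4] [-0.0, -0.001, -0.0]
```

```bash
python3 -m inch '[[[-3,-1,20,0,0,0,50],[-3,-1,30,0,0,0,50],[-3,-1,35,0,0,0,50],[-3,-1,38,0,0,0,50],[-3,-1,40,0,0,0,50],[-3,-1,41,0,0,0,50],[-3,-1,41,0,0,0,50]]]'; python3 -c "
from h import *
o=status.get_obs();print(o['ee_pos'],o['ft_force'])"
```

```text
t: 36.2
ee_pos: [449.5, 320.5, 114.6]
orientation: [-3.114, -0.416, -0.001]
ft_force: [-1.8, -2.6, 3.7]
width: 55.6
grasp_force: 30.0
[449.45603262 320.51570992 114.56920688] [-1.82255378 -2.63289806  3.69555538]
```

```bash
python3 -m inch '[[[0,0,0,0,0,0,60],[0,0,0,0,0,0,80],[0,0,0,0,0,0,100],[0,0,0,0,0,0,100],[0,0,-30,0,0,0,100],[0,0,-70,0,0,0,100],[0,0,-110,0,0,0,100],[-30,50,-130,0,0,0,100],[-50,100,-130,0,0,0,100],[-70,150,-130,0,0,0,100],[-70,200,-130,0,0,0,100],[-70,250,-130,0,0,0,100],[-70,300,-130,0,0,0,100],[-70,300,-130,0,0,0,100],[-70,300,-130,0,0,0,100]]]'
python3 - <<'E'
from h import *
o=status.get_obs();print(o['ee_pos'].round(1))
s=snap('side');d=snap('top')
ends(s,(432.3+19.3,316.1+5.2),15.2,114); ends(s,(432.3,316.1),15.2,88)
print('side z56');[print(np.round(t[1:],1),t[0].round()) for t in trays(s,56,False) if 250<t[0][0]<340 and t[0][1]<260]
print('top z56');[print(np.round(t[1:],1),t[0].round()) for t in trays(d,56,False) if 300<t[0][0]<440]
a=cv2.resize(s['frame'][130:230,250:350],None,fx=4,fy=4,interpolation=2)
b=cv2.resize(s['frame'][290:390,195:295],None,fx=4,fy=4,interpolation=2)
cv2.imwrite('pics/p.png',np.hstack([a,b])[...,::-1])
E
```

```text
t: 37.7
ee_pos: [461.0, 10.3, 243.8]
orientation: [3.114, 0.41, 0.001]
ft_force: [-0.6, -0.3, 0.2]
width: 87.7
grasp_force: 0.0
[461.   10.3 243.8]
y -10 offset mm at ends [1.0, -18.8]
y 0 offset mm at ends [-0.4, -19.2]
y 10 offset mm at ends [0.7, -19.5]
y -10 offset mm at ends [23.7, 0.9]
y 0 offset mm at ends [24.9, 0.5]
y 10 offset mm at ends [23.5, -25.7]
side z56
[ 442.6 -297.7  140.1   59.6   17.9] [304. 189.]
top z56
[ 439.9 -300.   138.2   56.6   18.5] [355. 227.]
```

View pics/p.png

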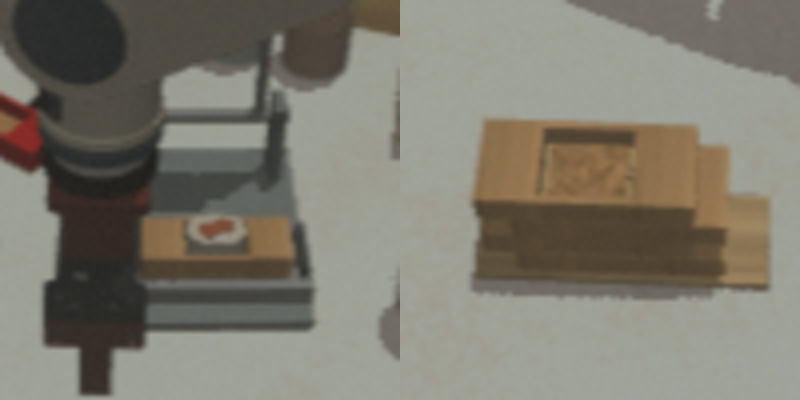

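The crop shows the fresh tray still centred on the bed and the three-tray tower alternating neatly. Now the fresh tray.

```bash
python3 -c "
from h import *
row(441.5,-299,130,18.2);row(441.5,-299,57,18.2)"
```

```text
(441.5, -299, 130, 18.2) -> [-99.5, 295.8, 113.5] [-0.0, 0.0, -0.053]
(441.5, -299, 57, 18.2) -> [-99.5, 295.9, 186.5] [-0.0, 0.0, -0.053]
```

```bash
python3 -m inch '[[[-15,45,0,0,0,-0.053,100],[-30,90,0,0,0,-0.053,100],[-45,135,0,0,0,-0.053,100],[-60,180,0,0,0,-0.053,100],[-75,225,0,0,0,-0.053,100],[-90,270,0,0,0,-0.053,100],[-99,296,0,0,0,-0.053,100],[-99,296,50,0,0,-0.053,100],[-99,296,100,0,0,-0.053,100],[-99,296,120,0,0,-0.053,100],[-99,296,120,0,0,-0.053,100],[-99,296,120,0,0,-0.053,100]]]'; python3 -c "
from h import *
row(441.5,-299,57,18.2)
s=snap('side')
[print(np.round(t[1:],1),t[0].round()) for t in trays(s,56,False) if 250<t[0][0]<340 and t[0][1]<220]"
```

```text
t: 39.0
ee_pos: [443.4, -298.2, 124.0]
orientation: [-3.101, -0.501, 0.0]
ft_force: [0.5, 0.1, 1.1]
width: 87.9
grasp_force: 0.0
(441.5, -299, 57, 18.2) -> [-2.1, 0.2, 67.0] [-0.0, 0.0, 0.003]
[  757.  -1890.5   504.1   240.7   -61. ] [323.  26.]
```

```bash
python3 -m inch '[[[-2,0,40,0,0,0,100],[-2,0,60,0,0,0,100],[-2,0,67,0,0,0,100],[-2,0,67,0,0,0,100],[-2,0,67,0,0,0,56],[-2,0,67,0,0,0,50],[-2,0,67,0,0,0,50],[-2,0,67,0,0,0,50],[-2,0,67,0,0,0,50],[-2,0,67,0,0,0,50],[-2,0,45,0,0,0,50],[-2,-5,0,0,0,0,50],[-2,-5,-50,0,0,0,50],[-2,-5,-100,0,0,0,50],[-2,-5,-120,0,0,0,50],[-2,-5,-120,0,0,0,50],[-2,-5,-120,0,0,0,50]]]'
python3 - <<'E'
from h import *
o=status.get_obs();print(o['ee_pos'].round(1))
row(432.3,316.1,240,15.2)
E
```

```text
t: 40.75
ee_pos: [438.4, -294.5, 242.6]
orientation: [-3.101, -0.498, 0.002]
ft_force: [-0.2, 0.3, -3.6]
width: 55.4
grasp_force: 30.0
[ 438.4 -294.5  242.6]
(432.3, 316.1, 240, 15.2) -> [185.6, -581.7, 3.1] [-0.001, 0.001, 0.053]
```

```bash
python3 -m inch '[[[14,-45,0,0,0,0,50],[28,-90,0,0,0,0,50],[43,-135,0,0,0,0,50],[57,-180,0,0,0,0,50],[72,-225,0,0,0,0,50],[86,-270,0,0,0,0,50],[100,-315,0,0,0,0,50],[115,-360,0,0,0,0,50],[129,-405,0,0,0,0.053,50],[143,-450,0,0,0,0.053,50],[158,-495,0,0,0,0.053,50],[172,-540,0,0,0,0.053,50],[186,-582,0,0,0,0.053,50],[186,-582,0,0,0,0.053,50],[186,-582,40,0,0,0.053,50],[186,-582,62,0,0,0.053,50],[186,-582,62,0,0,0.053,50],[186,-582,62,0,0,0.053,50],[186,-582,62,0,0,0.053,50]]]'
python3 - <<'E'
from h import *
o=status.get_obs();print(o['ee_pos'].round(1))
s=snap('side');ends(s,o['ee_pos'],15.2,o['ee_pos'][2]-1,16)
row(432.3,316.1,141,15.2)
E
```

```text
t: 42.65
ee_pos: [433.8, 315.9, 182.2]
orientation: [-3.114, -0.416, -0.001]
ft_force: [0.4, 0.3, -2.6]
width: 56.0
grasp_force: 30.0
[433.8 315.9 182.2]
y -16 offset mm at ends [1.1, 3.2]
y 0 offset mm at ends [1.3, 5.1]
y 16 offset mm at ends [6.4, 4.5]
(432.3, 316.1, 141, 15.2) -> [-1.7, -0.4, 41.6] [-0.0, -0.001, 0.0]
```

```bash
python3 -m inch '[[[-3,0,20,0,0,0,50],[-3,0,30,0,0,0,50],[-3,0,36,0,0,0,50],[-3,0,38,0,0,0,50],[-3,0,40,0,0,0,50],[-3,0,41,0,0,0,50],[-3,0,42,0,0,0,50],[-3,0,42,0,0,0,50]]]'
```

```text
t: 43.5
ee_pos: [430.8, 315.4, 141.2]
orientation: [-3.114, -0.416, -0.001]
ft_force: [-4.5, -2.0, 9.1]
width: 56.2
grasp_force: 30.0
```

Contact made. I'll release and withdraw straight up, then clear of the tower.

```bash
python3 -m inch '[[[0,0,0,0,0,0,60],[0,0,0,0,0,0,80],[0,0,0,0,0,0,100],[0,0,0,0,0,0,100],[0,0,-20,0,0,0,100],[0,0,-60,0,0,0,100],[0,0,-110,0,0,0,100],[0,50,-130,0,0,0,100],[0,100,-130,0,0,0,100],[0,150,-130,0,0,0,100],[0,200,-130,0,0,0,100],[0,250,-130,0,0,0,100],[0,250,-130,0,0,0,100],[0,250,-130,0,0,0,100]]]'
python3 - <<'E'
from h import *
s=snap('side');d=snap('top')
for c,z in(((432.3,316.1),140),((451.6,321.3),114),((432.3,316.1),88),((451.6,321.3),62)): print(z);ends(s,c,15.2,z,16)
g=cv2.cvtColor(s['frame'],cv2.COLOR_RGB2GRAY);print('handle',g[100:116,294])
E
```

```text
t: 44.9
ee_pos: [496.3, 72.9, 269.6]
orientation: [-3.114, -0.411, 0.0]
ft_force: [-0.7, 0.5, -0.8]
width: 87.8
grasp_force: 0.0
140
y -16 offset mm at ends [-1.2, 1.7]
y 0 offset mm at ends [14.3, 1.1]
y 16 offset mm at ends [14.5, 0.6]
114
y -16 offset mm at ends [-0.7, -18.6]
y 0 offset mm at ends [-0.4, -19.2]
y 16 offset mm at ends [-0.2, -19.7]
88
y -16 offset mm at ends [24.6, 1.1]
y 0 offset mm at ends [24.9, 0.5]
y 16 offset mm at ends [22.6, -25.8]
62
y -16 offset mm at ends [10.1, -19.3]
y 0 offset mm at ends [7.7, -43.7]
y 16 offset mm at ends [0.1, -41.3]
handle [105 127 125  91  78  77  77  78  76  79  78  77  76  77  76  77]
```

All ends are within about 2 mm of where they should be, and nothing has touched the fork since it was released upright. I'm handing in.

```bash
python3 -c "
from workcell import ctrl
print(ctrl.close_job())"
```

```text
the job is handed in; nothing more can be done
None
```

The plaque was pressed, the fork was eased back upright, and the three plain trays (I found no fourth) with the pressed tray on top were stacked to within about 2 mm lengthwise by my measurement; the job is handed in, but no verdict was returned.

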